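# Rig the coaster stamping corner

### The job

Set up the stamping corner for the next coaster batch. Put every pattern ring on the table flat onto the machine's D-shaft, one on top of the other and turned to match, and once all are down slide the red lock to its far end stop; swing the folded red hook straight out from the board and hang every brush caddy on it by its loop. The order of rings-and-lock and hook-and-caddies is free; leave the jars, bottles and cans standing where they are.

Things in the scene. Friction and masses are not known exactly. Their poses are not given: they have to be found in the camera images.
- stamper: white stamping machine, fixed: box 150 (x) x 160 (y) x 45 mm with an aluminium disc 110 mm across on top (to 56 mm) and a dark seat 48 mm across (to 70 mm), from whose centre a steel D-shaft stands up. Origin: on the table under the shaft axis; x points to the side the shaft's flat faces; its front, with the lock, is on the -x side
- spindle_seat (a point): centre of the seat's top, 70 mm above the table, axes as the machine's. The shaft rises from here: radius 13 mm with a flat 8 mm from the axis facing +x (yellow bar on the disc on that side), full section up to 56 mm, then a round cone (radius 8 to 4.5 mm) to 64 mm. Rings stack on each other, undersides at 0, 15, 30 and 45 mm
- lock (a joint): travel of the red transport lock grip in front of the machine, 0 to 0.080 m; it slides along the machine's +y, the end stop is 0.080; it needs about 2 N and stays where it is left
- lock_top (a point): centre of the top of the lock grip, 55 mm above the table; the grip is 28 (x) x 20 (y) x 40 mm, on a 14 mm high track, 36 mm clear of the machine's box; axes as the machine's
- board: upright wooden wall board, fixed, 18 mm thick and 206 mm high, 240 mm wide; origin on the table under the hook's hinge axis; the board runs from -50 to +190 mm along y, its front face looks to -x and lies 10 mm behind the hinge axis; a notch in its top edge, from 80 to 155 mm along y and down to 155 mm height, leaves room for a finger behind the folded hook's outer end
- hook_hinge (a point): fixed point on the hook's vertical hinge axis at the height of the top of the hook, 200 mm above the table; axes as the board's
- hook (a joint): angle of the red folding hook: 0 lies flat along the board (+y of the board), pi/2 (end stop) stands straight out to the board's -x. It turns anticlockwise seen from above, stiffly (0.25 N m), and stays where it is left
- hook_grip (a point): point on the hook's top edge 112 mm from the hinge, opposite the notch when folded; own +y points along the hook to its tip, z up. The hook is an upright flat strip 8 mm thick and 18 mm tall (182 to 200 mm above the table), 140 mm long from the hinge, with an upturned lip on its last 9 mm reaching 212 mm height
- ring_a: blue pattern ring, outer diameter 60 mm, 15 mm thick, about 90 g, lying flat: D-shaped bore right through, radius 14.5 mm with a flat 9.5 mm from the axis. Origin: centre of the underside on the bore axis; z up; +x points from the axis towards the flat, marked by a yellow bar on top. It may be absent
- ring_b: green pattern ring, outer diameter 60 mm, 15 mm thick, about 90 g, lying flat: D-shaped bore right through, radius 14.5 mm with a flat 9.5 mm from the axis. Origin: centre of the underside on the bore axis; z up; +x points from the axis towards the flat, marked by a yellow bar on top. It may be absent
- ring_c: orange pattern ring, outer diameter 60 mm, 15 mm thick, about 90 g, lying flat: D-shaped bore right through, radius 14.5 mm with a flat 9.5 mm from the axis. Origin: centre of the underside on the bore axis; z up; +x points from the axis towards the flat, marked by a yellow bar on top. It may be absent
- ring_d: red pattern ring, outer diameter 60 mm, 15 mm thick, about 90 g, lying flat: D-shaped bore right through, radius 14.5 mm with a flat 9.5 mm from the axis. Origin: centre of the underside on the bore axis; z up; +x points from the axis towards the flat, marked by a yellow bar on top. It may be absent
- caddy_a: slim white brush caddy, 150-260 g, may be absent: open box 44 (x) x 90 (y) x 55 mm high; from its middle an upright loop in its y-z plane, 8 mm thick, opening 34 mm wide (y), 55 to 106 mm above the underside; 16 mm wide (x) top bar (106-116 mm); on it a brown grip tab 22 (x) x 14 (y) x 36 mm (116-152 mm). Brushes stay below 105 mm. Origin: centre of the underside, z up. Same either way round
- caddy_a_loop (a point): middle of the underside of the top bar of caddy_a's loop, 106 mm above its underside: the spot that rests on the hook
- caddy_b: slim yellow brush caddy, 150-260 g, may be absent: open box 44 (x) x 90 (y) x 55 mm high; from its middle an upright loop in its y-z plane, 8 mm thick, opening 34 mm wide (y), 55 to 106 mm above the underside; 16 mm wide (x) top bar (106-116 mm); on it a brown grip tab 22 (x) x 14 (y) x 36 mm (116-152 mm). Brushes stay below 105 mm. Origin: centre of the underside, z up. Same either way round
- caddy_b_loop (a point): middle of the underside of the top bar of caddy_b's loop, 106 mm above its underside: the spot that rests on the hook
- yellow_jar: yellow paint jar, 72 mm across, 130 mm high, loose bystander; origin at the centre of its underside
- white_jar: white paint jar, 68 mm across, 140 mm high, loose bystander; origin at the centre of its underside
- blue_jar: blue paint jar, 66 mm across, 130 mm high, loose bystander; origin at the centre of its underside
- water_bottle: clear water bottle, 62 mm across, 200 mm high, loose bystander; origin at the centre of its underside
- green_jar: small green paint jar, 62 mm across, 75 mm high, loose bystander; origin at the centre of its underside
- white_tub: flat white tub, 60 mm across, 35 mm high, loose bystander; origin at the centre of its underside
- spray_can: spray can, 64 mm across, 150 mm high, loose bystander; origin at the centre of its underside
Mind the look-alikes: they are no part of the job. There is more than one size of the ring_b; the one meant has the size given above.

How it is judged (in metres and radians):
On the way, in this order (a step that is already met when the one before it is completed fails the run):
1. all the rings that are there are seated on the shaft (horizontal distance between each of ring_a, ring_b, ring_c, ring_d and spindle_seat below 0.005 m and z of ring_a in the frame of spindle_seat between -0.005 and 0.05 m and angle between each of ring_a, ring_b, ring_c, ring_d's own z axis and vertical below 0.08 rad and angle between the x axis of each of ring_a, ring_b, ring_c, ring_d and the x axis of spindle_seat, either way round below 0.25 rad and linear speed of each of ring_a, ring_b, ring_c, ring_d below 0.03 m/s and z of ring_b in the frame of spindle_seat between -0.005 and 0.05 m and z of ring_c in the frame of spindle_seat between -0.005 and 0.05 m and z of ring_d in the frame of spindle_seat between -0.005 and 0.05 m), for 0.2 s.
2. then the lock is slid to its far end stop (value of joint lock above 0.075 m), for 0.2 s.
At the end, for the whole second after the job is handed in: Rings present: on the shaft (axis within 5 mm, underside under 50 mm above the seat, tilt under 0.08, turn within 0.25 rad); lock within 5 mm of its stop; hook beyond 1.40 rad; caddies present: hung by the loop bar (within 8 mm in height, 14 mm sideways), tilt under 0.3 rad; rings at rest (all of step 1 and value of joint lock above 0.075 m and value of joint hook above 1.4 rad and x of caddy_a_loop in the frame of hook_grip between -0.014 and 0.014 m and y of caddy_a_loop in the frame of hook_grip between -0.105 and 0.022 m and z of caddy_a_loop in the frame of hook_grip between -0.008 and 0.008 m and angle between each of caddy_a, caddy_b's own z axis and vertical below 0.3 rad and x of caddy_b_loop in the frame of hook_grip between -0.014 and 0.014 m and y of caddy_b_loop in the frame of hook_grip between -0.105 and 0.022 m and z of caddy_b_loop in the frame of hook_grip between -0.008 and 0.008 m); the robot touches nothing.
It fails at once if a jar, bottle or can is knocked over or pushed more than 40 mm away (angle between any of yellow_jar, white_jar, blue_jar, water_bottle, green_jar, white_tub, spray_can's own z axis and vertical above 0.5 rad or distance of any of yellow_jar, white_jar, blue_jar, water_bottle, green_jar, white_tub, spray_can from where it was at the start of the episode above 0.04 m).
Of ring_a, ring_b, ring_c, ring_d only 2 to 4 are there at a start; the rules pass over those that are not, and their reading is None.
Of caddy_a, caddy_b only 1 to 2 are there at a start; the rules pass over those that are not, and their reading is None.
At some moment in a run one of ring_a, ring_b, ring_c, ring_d, caddy_a, caddy_b may be knocked a few centimetres aside while the robot is not near it.
It also fails if it takes over 210 s, if anything falls off the work surface, if the arm or the gripper's body presses on something with over 40 N, if the wrist force passes 120 N, or if a joint passes its speed limit or range.

### The arm

A 7-joint arm with a two-finger parallel gripper is mounted at the origin on the work surface. World frame = base frame: x ahead of the robot, y to its left, z up, the work surface at z = 0. Lengths are in mm, angles in rad, forces in N, time in s.
With the tool pointing down it reaches from about 400 to 850 mm from the base axis. Payload 4.4 kg.
Tool frame: the origin (TCP) lies on the centre line of the jaws, within the pads' length; the fingertips stand env.tip_extent ahead of it and the grasp point (between the pads) is the TCP (env.tip_extent is the distance from the TCP to the fingertips, in mm); z points along the fingers, y is the line along which they close (so a half turn about z gives the same grasp; the last joint's range is limited). The gripper opens to 94 mm and grips with 3 to 60 N. Pads are 16 mm wide; open, the fingers measure 119 mm over their backs; the gripper's body (75 mm by 177 mm) begins 78 mm behind the grasp point.
Start: joints at [1.179, 0.628, 0.038, 1.517, -0.027, 0.996, -0.02], TCP at [208.072, -615.812, 224.478] pointing down, gripper open.
Joint ranges: [-3.06, 3.06], [-0.37, 2.12], [-1.25, 1.32], [0.18, 2.47], [-1.1, 4.24], [0.23, 1.98], [-2.94, 2.94]. Speed limits (rad/s): [2.57, 2.57, 3.14, 3.14, 3.14, 3.14, 3.14].

### API

Orientations are given as [roll, pitch, yaw] about the fixed x, y, z axes, in that order (R = Rz(yaw) Ry(pitch) Rx(roll)).
In Python, from bench import env gives the robot as it stands.
- The arm moves only by the tool servo_tool, never from a script. Its argument "series" is a list of rows, each an object with "dp": the shift along the tool's x, y, z scaled (see below), a list of three; "angular": the turn, a rotation vector about the tool's x, y, z scaled (see below), a list of three; "claw": the opening, from 0 (shut) to 1 (fully open). A call has 1 to 12 rows; each row is the pose to reach, as a shift and turn from the pose commanded when the call began, along the tool's axes at that moment, turning the shorter way round; what a row does not reach only later rows make up. The controller multiplies each number of a shift by 40 cm and each number of a turn by 2 pi rad. A row lasts 1/12 s, in which the tool goes at most 41.7 mm and 7.16 degrees, less where a joint would pass 70% of its speed; a pose out of reach is approached as far as the arm can. A call with a number of a shift or a turn outside -1 to 1 is refused whole. A call with a gripper value outside its range is refused whole. The fingers move at their own pace and stop on an object; "force" is the grip in N (left out, the last holds). Time passes only in rows, so rows that repeat a pose let the fingers close. It gives the time, the measured TCP pose, the force, the opening and the grip force at its end, in the units of the state.
- env.state(): the state, without advancing time (a new reading comes with each control period).
- env.camera(name): name is "side" or "top" or "wrist"; returns the picture (480x640x3 uint8, red, green, blue); there is no depth.
- env.get_calibration(name): a dict with "fovy" (degrees; the focal length in pixels is half the picture's height over the tangent of half this angle, whatever the lens; pixels are square), "cx", "cy" (the principal point, pixels), "D" ([k1, k2, p1, p2, k3] as OpenCV has them; the pictures are not rectified), "R" (3x3) and "t" (3): a world point X has camera coordinates R X + t. Camera axes: x right, y down, z forward; pixel columns grow to the right and rows downward; lengths in mm; the calibration is good to about 2 mm. A picture is of the moment at which its call begins: read the wrist's pose just before it. get_calibration takes no time and is no camera call; for the wrist camera it gives the pose at the moment of the call.
- env.finish_job(): hands the job in; it is judged then, once.
The state is a dict: "t": time; "qpos": joint angles; "dq": joint speeds; "tau": joint torques, N m; "tool_pos": TCP position; "tool_rot": TCP orientation; "ft_force": force on the tool from outside, world axes, zero at the start; "torque": the same for the moment, N m; "gripper_width": finger opening in mm; "grasp_force": force on a finger pad.
Only numpy, scipy, OpenCV 4.12 (cv2) and the standard library are available. Lean on these libraries where they do the work, as an engineer would, in place of code of your own. Each camera call takes 0.05 s, during which the arm holds its last target. There are 200 camera calls.

## Working session

There is one attempt and no reset: what is moved stays moved. The work goes in short steps, Python scripts to look and compute and a tool call to move; the robot and the scene stay as the last step left them, time stands still between calls to the robot, and variables do not carry over. Pictures are saved under pics/ and viewed, at most 14 in all, crops included, and the job is handed in when it is done.

Besides the shell and the picture viewer there is one more tool, called after ">>>" as a command line: name --argument value ..., lists and objects as JSON in quotes. servo_tool: Moves the arm, as the interface text tells. Shifts and turns lie within -1 to 1; 1 stands for 40 cm of shift or 2 pi rad of turn. Its arguments: {"type":"object","properties":{"series":{"type":"array","items":{"type":"object","properties":{"dp":{"type":"array","items":{"type":"number"}},"angular":{"type":"array","items":{"type":"number"}},"claw":{"type":"number"}}}},"force":{"type":"number"}},"required":["series"]}

```bash
ls; mkdir -p pics
python3 - <<'E'
from bench import env
import cv2
print(env.state(), env.tip_extent)
for n in("top","side"):
    cv2.imwrite(f"pics/{n}0.png",env.camera(n)[:,:,::-1]); print(n,env.get_calibration(n))
E
```

```text
pics
{'t': 0.0, 'qpos': array([ 1.1792121 ,  0.62930427,  0.03843121,  1.51833293, -0.02702379,
        0.99630216, -0.02002033]), 'dq': array([ 0.0022714 ,  0.00126076,  0.00013333, -0.00151734,  0.00122615,
        0.00030653, -0.00073766]), 'tau': array([-3.28332135e-04, -5.49718130e+01,  1.14349008e+00, -1.86627030e+01,
       -5.23100991e-02,  2.39134388e-02,  1.46542734e-04]), 'tool_pos': array([ 207.87785601, -615.21295335,  223.59223579]), 'tool_rot': array([-3.13976318e+00, -4.95754356e-06,  3.25760438e-01]), 'ft_force': array([-1.2292904 , -0.36327662, -0.29296433]), 'torque': array([0.01481569, 0.05392104, 0.03680149]), 'grasp_force': 0.0, 'gripper_width': 93.81885525676259} 19.0
top {'fovy': 48.371255477667226, 'cx': 315.36666191629973, 'cy': 236.284998687172, 'D': array([0.05499226, 0.        , 0.        , 0.        , 0.        ]), 'R': array([[ 0.02830671, -0.99947295,  0.01589198],
       [-0.99775051, -0.02921727, -0.06033458],
       [ 0.0607671 , -0.01414836, -0.99805169]]), 't': array([  16.89789175,  599.83020698, 1404.25701622])}
side {'fovy': 53.58693337712247, 'cx': 322.03997850803603, 'cy': 240.86667686528293, 'D': array([-0.10300918,  0.        ,  0.        ,  0.        ,  0.        ]), 'R': array([[-0.80139758, -0.59804025,  0.01047723],
       [-0.45304198,  0.59547099, -0.66345102],
       [ 0.39053153, -0.53643467, -0.74814636]]), 't': array([500.98368212, 329.03305175, 966.68186471])}
```

View pics/top0.png

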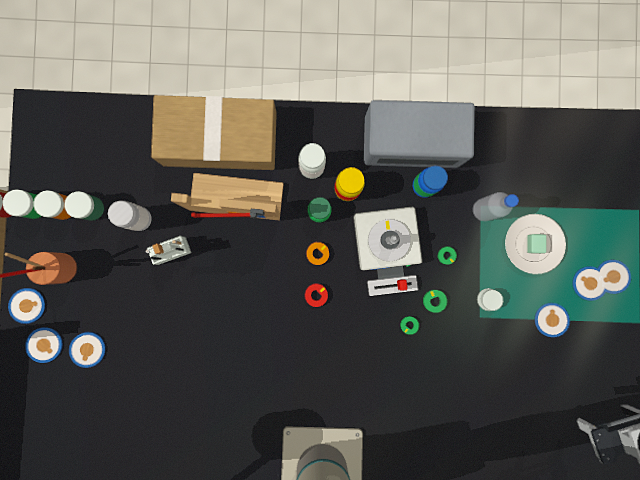

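View pics/side0.png

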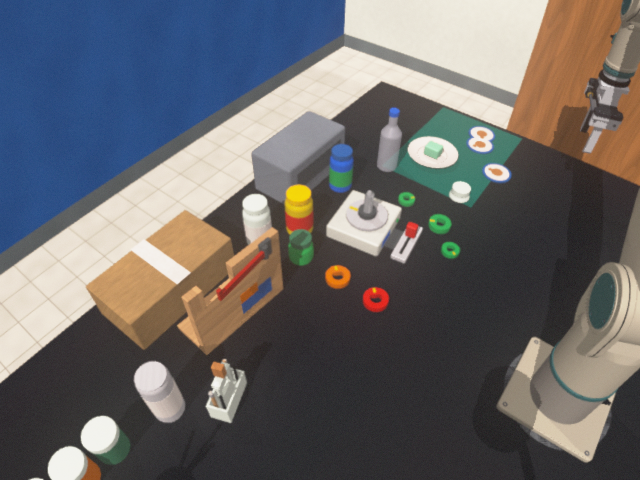

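The top view shows five rings: orange (317,253), red (316,295) and greens at (447,256), (435,301) and (410,325). There is one white caddy at (168,250), and no blue ring. I'll enlarge the two work zones.

```bash
cat > h.py <<'E'
from bench import env
import numpy as np, cv2
from scipy.spatial.transform import Rotation as Ro
def cal(n):
    c=env.get_calibration(n); f=240/np.tan(np.radians(c['fovy']/2))
    return np.array([[f,0,c['cx']],[0,f,c['cy']],[0,0,1.]]),np.array(c['D']),np.array(c['R']),np.array(c['t'])
def unproj(C,uv,z):
    K,D,R,t=C; uv=np.array(uv,float).reshape(-1,1,2)
    p=cv2.undistortPoints(uv,K,D).reshape(-1,2); d=np.c_[p,np.ones(len(p))]@R; o=-R.T@t
    return o+d*((z-o[2])/d[:,2])[:,None]
def proj(C,X):
    K,D,R,t=C
    return cv2.projectPoints(np.array(X,float).reshape(-1,3),cv2.Rodrigues(R)[0],t,K,D)[0].reshape(-1,2)
def pic(n):
    C=cal(n); return C,env.camera(n)[:,:,::-1].copy()
def crop(im,x,y,w,h,s,fn):
    cv2.imwrite(fn,cv2.resize(im[y:y+h,x:x+w],None,fx=s,fy=s,interpolation=cv2.INTER_CUBIC))
def goto(pos,yaw,pose=None):
    """print scaled dp, angular from current commanded (approx measured) pose to tool-down pose"""
    s=env.state() if pose is None else pose
    R0=Ro.from_euler('xyz',s['tool_rot']); R1=Ro.from_euler('xyz',[np.pi,0,yaw])
    dp=R0.inv().apply(np.array(pos)-s['tool_pos'])/400; a=(R0.inv()*R1).as_rotvec()/(2*np.pi)
    print('dp',dp.round(4),'ang',a.round(4)); return dp,a
E
python3 - <<'E'
from h import *
im=cv2.imread('pics/top0.png'); crop(im,300,190,180,150,4.4,'pics/a.png')
crop(im,140,165,150,110,5.3,'pics/b.png')
C=cal('top')
print(unproj(C,[[317,253],[316,295],[447,256],[435,301],[410,325]],15).round())
for c,(lo,hi) in {'green':((45,120,60),(75,255,255)),'or':((8,150,120),(20,255,255)),'red':((0,150,100),(6,255,255))}.items():
    m=cv2.inRange(cv2.cvtColor(im,cv2.COLOR_BGR2HSV),lo,hi)
    for k in cv2.findContours(m,0,1)[0]:
        if cv2.contourArea(k)>150:
            (u,v),r=cv2.minEnclosingCircle(k)
            p=unproj(C,[[u,v]],10)[0]; q=unproj(C,[[u+r,v]],10)[0]
            print(c,round(u,1),round(v,1),p.round(1),'diam',round(2*np.linalg.norm(p-q),1))
E
```

```text
[[ 555.   29.   15.]
 [ 444.   28.   15.]
 [ 557. -318.   15.]
 [ 437. -287.   15.]
 [ 372. -222.   15.]]
green 409.0 325.5 [ 370.2 -220.6   10. ] diam 51.4
green 434.6 300.8 [ 437.1 -287.4   10. ] diam 64.6
green 446.6 255.0 [ 559.8 -317.9   10. ] diam 51.3
or 50.9 269.2 [493.3 721.9  10. ] diam 124.9
or 317.4 253.0 [554.9  27.4  10. ] diam 61.7
red 316.0 295.0 [443.4  27.9  10. ] diam 62.2
red 220.0 214.5 [650.4 290.3  10. ] diam 154.5
```

View pics/a.png

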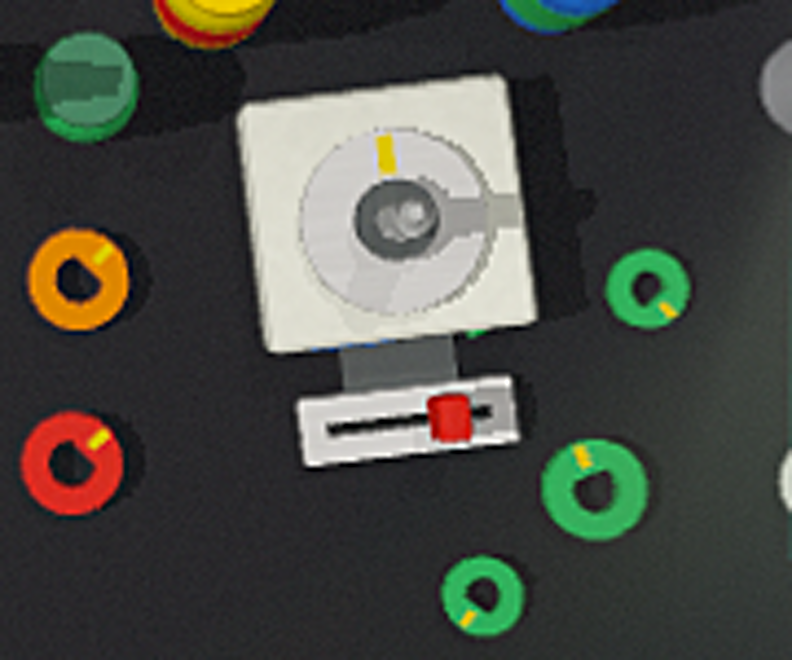

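View pics/b.png

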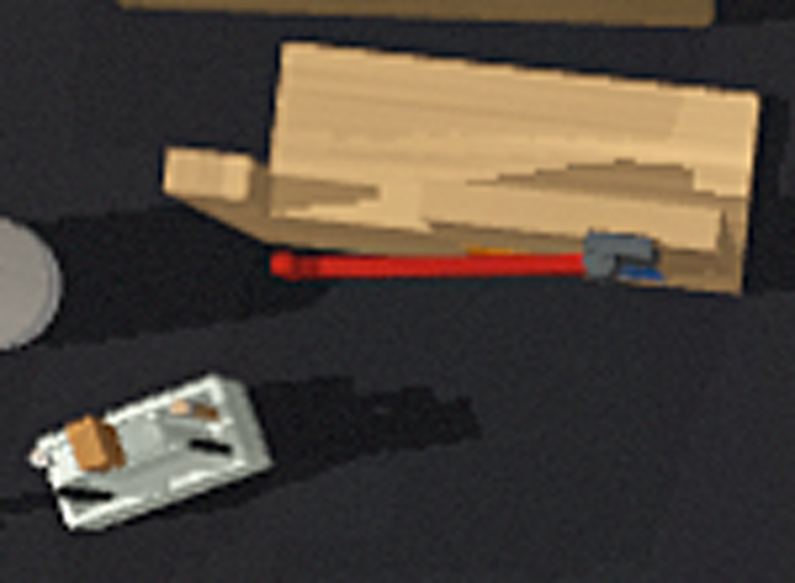

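Sizes: the green rings at (447,256) and (409,325) measure about 51 mm, and the one at (435,301) about 62 mm. That one fits the 60 mm description and the crop confirms it, so it is ring_b. The orange and red rings are both 60 mm. The hook runs from the bracket at (256,213) to its tip at (194,215).

Run:
```python
from h import *
C=cal('top'); A=lambda l:np.array(l)/4.4+[300,190]-.4; B=lambda l:np.array(l)/5.3+[140,165]-.4
cor=unproj(C,A([[240,105],[505,73],[537,320],[270,352]]),45); print('box',cor.round(1).tolist(),cor.mean(0),[np.linalg.norm(cor[i]-cor[i-1]).round(1) for i in range(4)])
x=cor[:2].mean(0)-cor[2:].mean(0); print('yaw mach',np.arctan2(x[1],x[0]))
print('disc',unproj(C,A([397,220]),56),'bar',unproj(C,A([386,155]),56),'seat',unproj(C,A([397,220]),70))
print('lock',unproj(C,A([450,412]),55),'slot',unproj(C,A([[330,430],[490,410]]),14))
print('hook',unproj(C,B([[600,262],[615,255],[285,262]]),[200]))
print('boardtop',unproj(C,B([[165,148],[250,155],[165,190]]),206))
print('caddy tab top',unproj(C,B([[82,442]]),152),'boxtop',unproj(C,B([[40,445],[215,378],[272,462],[72,530]]),55))
for n,p,q in (('or',[80,280],[104,252]),('red',[72,463],[99,438]),('gr',[596,488],[582,456])):
    a,b=unproj(C,A([p,q]),15); print(n,a.round(1),'yaw',np.arctan2(*(b-a)[[1,0]]))
s=env.state(); K,D,R,t=cal('wrist'); Rt=Ro.from_euler('xyz',s['tool_rot']).as_matrix()
print('wristcam in tool',Rt.T@(-R.T@t-s['tool_pos']),(R@Rt).round(3),K[0,0],D)
```

```text
box [[660.3, -65.3, 45.0], [684.1, -222.7, 45.0], [537.6, -244.2, 45.0], [514.1, -86.6, 45.0]] [ 599.013701   -154.70402881   45.        ] [np.float64(147.7), np.float64(159.2), np.float64(148.0), np.float64(159.4)]
yaw mach 0.1448955994930353
disc [[ 593.82518345 -158.50159604   56.        ]] bar [[ 632.04154752 -151.24291791   56.        ]] seat [[ 593.00272946 -156.34517358   70.        ]]
lock [[ 482.05906524 -191.88587842   55.        ]] slot [[ 468.22345431 -126.96611476   14.        ]
 [ 483.06592766 -223.30068118   14.        ]]
hook [[635.45394002 183.28005741 200.        ]
 [638.72890719 176.84411145 200.        ]
 [631.25070579 320.01324489 200.        ]]
boardtop [[678.71578711 372.29262321 206.        ]
 [676.85819833 335.67649307 206.        ]
 [660.40418194 371.51649263 206.        ]]
caddy tab top [[551.79071942 417.27699231 152.        ]] boxtop [[552.72940989 464.60051448  55.        ]
 [587.59659811 382.44907826  55.        ]
 [547.62049775 353.31909718  55.        ]
 [512.15447021 447.40941416  55.        ]]
or [554.3  26.4  15. ] yaw -0.6804546965504189
red [444.1  28.1  15. ] yaw -0.7990127354079596
gr [ 438.3 -287.5   15. ] yaw 0.42921284035398033
wristcam in tool [ 7.80715477e+01  1.22786327e-01 -1.59399922e+02] [[ 0.     1.     0.   ]
 [-0.964  0.    -0.268]
 [-0.268  0.     0.964]] 365.6405582766006 [0.02267063 0.         0.         0.         0.        ]
```

Run:
```python
from h import *
goto([400,-340,280],0.95); goto([560,-70,250],1.5)
```

```text
dp [ 0.6753 -0.4985 -0.14  ] ang [-0.0003 -0.0001 -0.0993]
dp [ 1.2703 -1.0098 -0.0642] ang [-2.000e-04 -1.000e-04 -1.869e-01]
```

>>> servo_tool --series '[{"dp":[0.6753,-0.4985,-0.14],"angular":[-0.0003,-0.0001,-0.0993],"claw":1},{"dp":[0.6753,-0.4985,-0.14],"angular":[-0.0003,-0.0001,-0.0993],"claw":1},{"dp":[0.6753,-0.4985,-0.14],"angular":[-0.0003,-0.0001,-0.0993],"claw":1},{"dp":[0.6753,-0.4985,-0.14],"angular":[-0.0003,-0.0001,-0.0993],"claw":1},{"dp":[0.6753,-0.4985,-0.14],"angular":[-0.0003,-0.0001,-0.0993],"claw":1},{"dp":[0.6753,-0.4985,-0.14],"angular":[-0.0003,-0.0001,-0.0993],"claw":1},{"dp":[0.6753,-0.4985,-0.14],"angular":[-0.0003,-0.0001,-0.0993],"claw":1},{"dp":[0.6753,-0.4985,-0.14],"angular":[-0.0003,-0.0001,-0.0993],"claw":1},{"dp":[0.6753,-0.4985,-0.14],"angular":[-0.0003,-0.0001,-0.0993],"claw":1},{"dp":[0.6753,-0.4985,-0.14],"angular":[-0.0003,-0.0001,-0.0993],"claw":1}]'

```text
t: 0.93
tool_pos: [402.6, -337.2, 281.0]
tool_rot: [3.139, -0.0, 0.957]
ft_force: [-0.4, 0.2, -0.7]
gripper_width: 94.3
grasp_force: 0.0
```

Run:
```python
from h import *
goto([560,-70,250],1.5)
```

```text
dp [ 0.7727 -0.0636  0.0775] ang [ 0.0004  0.0001 -0.0865]
```

>>> servo_tool --series '[{"dp":[0.7727,-0.0636,0.0775],"angular":[0,0,-0.0865],"claw":1},{"dp":[0.7727,-0.0636,0.0775],"angular":[0,0,-0.0865],"claw":1},{"dp":[0.7727,-0.0636,0.0775],"angular":[0,0,-0.0865],"claw":1},{"dp":[0.7727,-0.0636,0.0775],"angular":[0,0,-0.0865],"claw":1},{"dp":[0.7727,-0.0636,0.0775],"angular":[0,0,-0.0865],"claw":1},{"dp":[0.7727,-0.0636,0.0775],"angular":[0,0,-0.0865],"claw":1},{"dp":[0.7727,-0.0636,0.0775],"angular":[0,0,-0.0865],"claw":1},{"dp":[0.7727,-0.0636,0.0775],"angular":[0,0,-0.0865],"claw":1},{"dp":[0.7727,-0.0636,0.0775],"angular":[0,0,-0.0865],"claw":1},{"dp":[0.7727,-0.0636,0.0775],"angular":[0,0,-0.0865],"claw":1}]'

```text
t: 1.77
tool_pos: [559.1, -75.4, 248.1]
tool_rot: [-3.141, 0.003, 1.493]
ft_force: [-0.8, -0.1, -0.9]
gripper_width: 94.3
grasp_force: 0.0
```

Run:
```python
from h import *
s=env.state(); C,im=pic('wrist'); print(s['tool_pos'],s['tool_rot'])
import pickle; pickle.dump(C,open('w1.pkl','wb')); cv2.imwrite('pics/w1.png',im)
```

```text
[559.10880672 -75.36768054 248.09942554] [-3.14059114e+00  2.71523991e-03  1.49340773e+00]
```

View pics/w1.png

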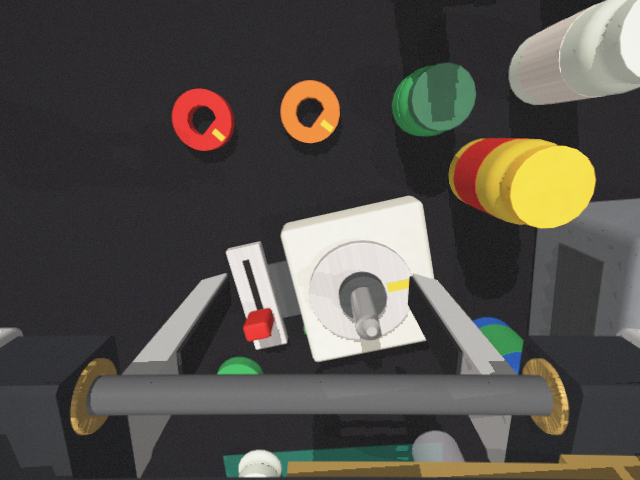

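The wrist view shows the red ring (203,120, bar 218,135), the orange ring (310,111, bar 327,126), the shaft with its tip at (368,328), the seat at about (363,293), and the red lock at (258,323). I'll measure these by segmentation.

```bash
cat >> h.py <<'E'
RNG={'orange':((8,150,90),(18,255,255)),'red':((0,150,80),(5,255,255)),'green':((55,120,50),(80,255,255))}
def ring(C,im,c,near,z=15):
    """fit ring top-face pose near a world xy by matching a rendered model of outer top rim + yellow bar"""
    hsv=cv2.cvtColor(im,cv2.COLOR_BGR2HSV); u0=proj(C,[*near,z])[0]
    yel=cv2.inRange(hsv,(22,120,120),(35,255,255)); m=cv2.inRange(hsv,*RNG[c])|yel
    m=cv2.morphologyEx(m,cv2.MORPH_OPEN,np.ones((3,3),np.uint8))
    n,lab,st,ce=cv2.connectedComponentsWithStats(m); k=[i for i in range(1,n) if st[i,4]>120]
    k=min(k,key=lambda i:np.linalg.norm(ce[i]-u0)); mm=(lab==k).astype(np.uint8)
    h=cv2.findContours(mm,0,1)[0]; h=max(h,key=len)
    # silhouette = hull of top and bottom circles of radius 30 ; fit centre
    from scipy.optimize import least_squares
    a=np.linspace(0,2*np.pi,72)
    def res(p):
        P=np.r_[[[p[0]+p[2]*np.cos(t),p[1]+p[2]*np.sin(t),zz] for zz in(z-15,z) for t in a]]
        hl=cv2.convexHull(proj(C,P).astype(np.float32))
        return [cv2.pointPolygonTest(hl,(float(q[0][0]),float(q[0][1])),True) for q in cv2.convexHull(h)]
    f=least_squares(res,[*unproj(C,[ce[k]],z-7)[0][:2],30],loss='soft_l1',diff_step=1e-4)
    yy,xx=np.nonzero(cv2.dilate(mm,np.ones((3,3)))*(yel>0)); b=unproj(C,[[xx.mean(),yy.mean()]],z)[0]
    return f.x[:2].round(1),round(float(f.x[2]),1),round(float(np.arctan2(b[1]-f.x[1],b[0]-f.x[0])),3)
E
python3 - <<'E'
from h import *
import pickle
C=pickle.load(open('w1.pkl','rb')); im=cv2.imread('pics/w1.png')
print(ring(C,im,'orange',(554,27)),ring(C,im,'red',(444,28)))
T=cal('top'); it=cv2.imread('pics/top0.png')
for c,n in(('orange',(554,27)),('red',(444,28)),('green',(438,-287))): print(c,ring(T,it,c,n))
print('seat',unproj(C,[[363,293]],70),'tip',unproj(C,[[368,328]],134),'disc',unproj(C,[[360,290.5]],56),'bar',unproj(C,[[398,286]],56))
cor=unproj(C,[[283,228],[418,199],[425,340],[314,360]],45); print(cor.round(1))
print('lock',unproj(C,[[257,318]],55))
a=np.linspace(0,2*np.pi,60)
o=im.copy()
for X,Y in((593,-157),):
  for r,z in((24,70),(55,56),(13,126),(4.5,134)):
    cv2.polylines(o,[proj(C,np.c_[X+r*np.cos(a),Y+r*np.sin(a),0*a+z]).round().astype(int)],True,(255,0,255),1)
crop(o,220,190,230,180,3.4,'pics/w1o.png')
E
```

```text
(array([557.4,  26.6]), 30.2, -0.725) (array([446.6,  27.2]), 29.9, -0.808)
orange (array([554.9,  27.7]), 30.4, -0.768)
red (array([443.5,  28.1]), 30.2, -0.738)
green (array([ 437.1, -288.2]), 29.9, 0.419)
seat [[ 597.27403795 -151.32230549   70.        ]] tip [[ 593.91219569 -153.891412    134.        ]] disc [[ 595.62526484 -154.67545078   56.        ]] bar [[ 635.00960916 -152.61602603   56.        ]]
[[ 521.5  -84.6   45. ]
 [ 658.8  -65.4   45. ]
 [ 665.7 -224.5   45. ]
 [ 540.6 -240.6   45. ]]
lock [[ 484.93451765 -178.29105979   55.        ]]
```

View pics/w1o.png

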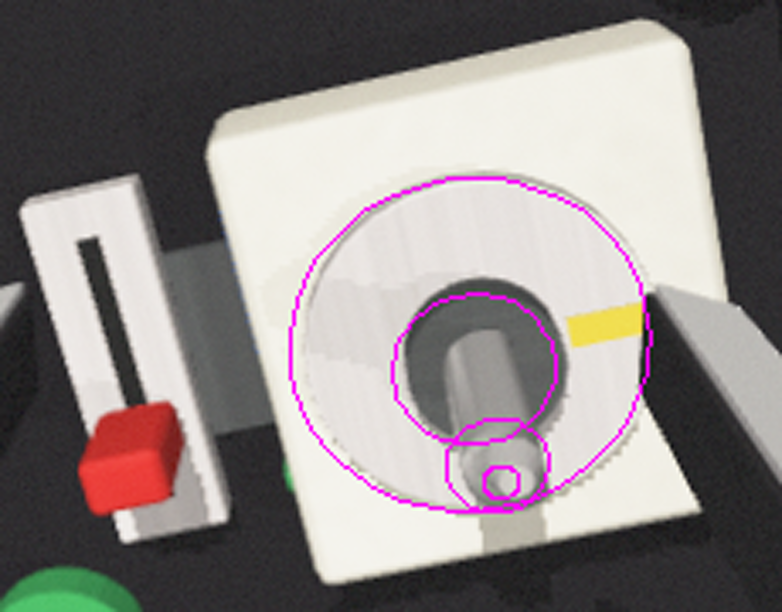

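Run:
```python
from h import *
goto([605,-234,200],1.715)
```

```text
dp [-0.382   0.1472  0.1218] ang [-0.0002  0.0005 -0.0357]
```

>>> servo_tool --series '[{"dp":[-0.382,0.1472,0.1218],"angular":[0,0.0005,-0.0357],"claw":1},{"dp":[-0.382,0.1472,0.1218],"angular":[0,0.0005,-0.0357],"claw":1},{"dp":[-0.382,0.1472,0.1218],"angular":[0,0.0005,-0.0357],"claw":1},{"dp":[-0.382,0.1472,0.1218],"angular":[0,0.0005,-0.0357],"claw":1},{"dp":[-0.382,0.1472,0.1218],"angular":[0,0.0005,-0.0357],"claw":1},{"dp":[-0.382,0.1472,0.1218],"angular":[0,0.0005,-0.0357],"claw":1},{"dp":[-0.382,0.1472,0.1218],"angular":[0,0.0005,-0.0357],"claw":1},{"dp":[-0.382,0.1472,0.1218],"angular":[0,0.0005,-0.0357],"claw":1}]'

```text
t: 2.48
tool_pos: [605.7, -230.6, 201.3]
tool_rot: [3.141, -0.002, 1.718]
ft_force: [-0.3, 0.0, 0.1]
gripper_width: 94.0
grasp_force: 0.0
```

Run:
```python
from h import *
import pickle
s=env.state(); C,im=pic('wrist'); print(s['tool_pos'],s['tool_rot'])
pickle.dump(C,open('p1.pkl','wb')); cv2.imwrite('pics/p1.png',im)
goto([583,-80,200],-1.427+1.57)
```

```text
[ 605.72021506 -230.57456492  201.25079393] [ 3.14068380e+00 -1.79073325e-03  1.71799835e+00]
dp [ 0.3795 -0.0017  0.0044] ang [-0.     -0.0004  0.2508]
```

>>> servo_tool --series '[{"dp":[0.2,0,0],"angular":[0,0,0.2]},{"dp":[0.38,0,0.0044],"angular":[0,-0.0004,0.2508]},{"dp":[0.38,0,0.0044],"angular":[0,-0.0004,0.2508]},{"dp":[0.38,0,0.0044],"angular":[0,-0.0004,0.2508]},{"dp":[0.38,0,0.0044],"angular":[0,-0.0004,0.2508]},{"dp":[0.38,0,0.0044],"angular":[0,-0.0004,0.2508]},{"dp":[0.38,0,0.0044],"angular":[0,-0.0004,0.2508]},{"dp":[0.38,0,0.0044],"angular":[0,-0.0004,0.2508]},{"dp":[0.38,0,0.0044],"angular":[0,-0.0004,0.2508]},{"dp":[0.38,0,0.0044],"angular":[0,-0.0004,0.2508]},{"dp":[0.38,0,0.0044],"angular":[0,-0.0004,0.2508]},{"dp":[0.38,0,0.0044],"angular":[0,-0.0004,0.2508]}]'

```text
schema error: expected keys dp, angular, claw
```

Run:
```python
from h import *
goto([583,-80,200],-1.427)
```

```text
dp [ 0.3795 -0.0017  0.0044] ang [ 4.000e-04  4.000e-04 -4.993e-01]
```

>>> servo_tool --series '[{"dp":[0.38,0,0.0044],"angular":[0,-0.0004,0.2508],"claw":1},{"dp":[0.38,0,0.0044],"angular":[0,-0.0004,0.2508],"claw":1},{"dp":[0.38,0,0.0044],"angular":[0,-0.0004,0.2508],"claw":1},{"dp":[0.38,0,0.0044],"angular":[0,-0.0004,0.2508],"claw":1},{"dp":[0.38,0,0.0044],"angular":[0,-0.0004,0.2508],"claw":1},{"dp":[0.38,0,0.0044],"angular":[0,-0.0004,0.2508],"claw":1},{"dp":[0.38,0,0.0044],"angular":[0,-0.0004,0.2508],"claw":1},{"dp":[0.38,0,0.0044],"angular":[0,-0.0004,0.2508],"claw":1},{"dp":[0.38,0,0.0044],"angular":[0,-0.0004,0.2508],"claw":1},{"dp":[0.38,0,0.0044],"angular":[0,-0.0004,0.2508],"claw":1},{"dp":[0.38,0,0.0044],"angular":[0,-0.0004,0.2508],"claw":1},{"dp":[0.38,0,0.0044],"angular":[0,-0.0004,0.2508],"claw":1}]'

```text
t: 3.53
tool_pos: [583.9, -79.1, 200.1]
tool_rot: [-3.141, -0.0, 0.214]
ft_force: [0.2, -0.5, -0.1]
gripper_width: 94.1
grasp_force: 0.0
```

Run:
```python
from h import *
goto([583,-80,200],-1.427)
```

```text
dp [-0.0026  0.0016  0.0002] ang [-1.000e-04 -0.000e+00  2.612e-01]
```

>>> servo_tool --series '[{"dp":[-0.0026,0.0016,0],"angular":[0,0,0.2612],"claw":1},{"dp":[-0.0026,0.0016,0],"angular":[0,0,0.2612],"claw":1},{"dp":[-0.0026,0.0016,0],"angular":[0,0,0.2612],"claw":1},{"dp":[-0.0026,0.0016,0],"angular":[0,0,0.2612],"claw":1},{"dp":[-0.0026,0.0016,0],"angular":[0,0,0.2612],"claw":1},{"dp":[-0.0026,0.0016,0],"angular":[0,0,0.2612],"claw":1},{"dp":[-0.0026,0.0016,0],"angular":[0,0,0.2612],"claw":1},{"dp":[-0.0026,0.0016,0],"angular":[0,0,0.2612],"claw":1},{"dp":[-0.0026,0.0016,0],"angular":[0,0,0.2612],"claw":1},{"dp":[-0.0026,0.0016,0],"angular":[0,0,0.2612],"claw":1},{"dp":[-0.0026,0.0016,0],"angular":[0,0,0.2612],"claw":1},{"dp":[-0.0026,0.0016,0],"angular":[0,0,0.2612],"claw":1}]'

```text
t: 4.53
tool_pos: [583.0, -79.8, 199.9]
tool_rot: [-3.141, 0.001, -1.286]
ft_force: [0.3, -1.2, 0.5]
gripper_width: 93.7
grasp_force: 0.0
```

Run:
```python
from h import *
import pickle
s=env.state(); C2,i2=pic('wrist'); print(s['tool_pos'],s['tool_rot'],s['qpos'])
pickle.dump(C2,open('p2.pkl','wb')); cv2.imwrite('pics/p2.png',i2)
C1=pickle.load(open('p1.pkl','rb')); i1=cv2.imread('pics/p1.png')
a=np.linspace(0,2*np.pi,60); out=[]
for C,im in((C1,i1),(C2,i2)):
  for r,z in((24,70),(4.5,134)):
    cv2.polylines(im,[proj(C,np.c_[594+r*np.cos(a),-157+r*np.sin(a),0*a+z]).round().astype(int)],True,(255,0,255),1)
  u=proj(C,[594,-157,70])[0].astype(int); print(u)
  x,y=max(u[0]-66,0),max(u[1]-75,0); print('crop',x,y); out.append(cv2.resize(im[y:y+150,x:x+132],(396,450),interpolation=cv2.INTER_CUBIC))
cv2.imwrite('pics/p12.png',np.hstack(out))
```

```text
[583.02483492 -79.83157411 199.90909677] [-3.14091533e+00  9.24726502e-04 -1.28614886e+00] [-0.20620339  0.60908159  0.47242622  1.73156084 -0.34489545  0.88394153
 -2.44232792]
[317 141]
crop 251 66
[334 137]
crop 268 62
```

View pics/p12.png

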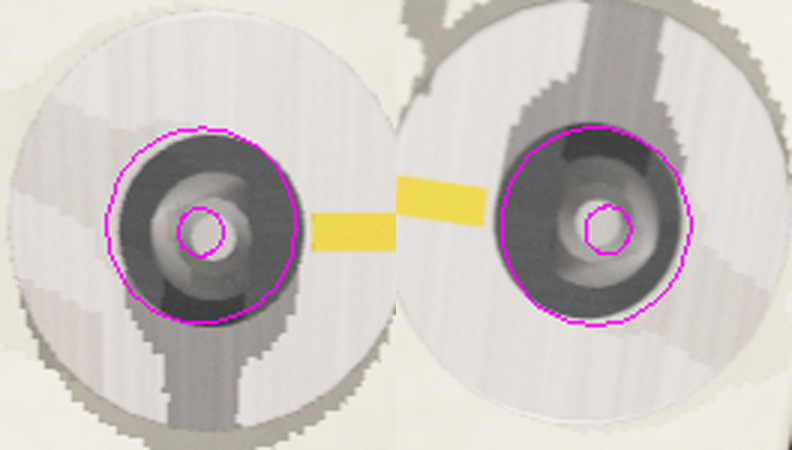

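Averaging the two views half a turn apart, which cancels camera bias, puts the shaft axis at about (596, -158). The machine yaw is about 0.146. Next I'll look at the orange ring from above.

Run:
```python
from h import *
goto([480,27,160],0)
```

```text
dp [-0.3275  0.1739  0.0995] ang [-1.000e-04  1.000e-04 -2.055e-01]
```

>>> servo_tool --series '[{"dp":[-0.3275,0.1739,0.0],"angular":[0,0,-0.2055],"claw":1},{"dp":[-0.3275,0.1739,0.0],"angular":[0,0,-0.2055],"claw":1},{"dp":[-0.3275,0.1739,0.0],"angular":[0,0,-0.2055],"claw":1},{"dp":[-0.3275,0.1739,0.0],"angular":[0,0,-0.2055],"claw":1},{"dp":[-0.3275,0.1739,0.0995],"angular":[0,0,-0.2055],"claw":1},{"dp":[-0.3275,0.1739,0.0995],"angular":[0,0,-0.2055],"claw":1},{"dp":[-0.3275,0.1739,0.0995],"angular":[0,0,-0.2055],"claw":1},{"dp":[-0.3275,0.1739,0.0995],"angular":[0,0,-0.2055],"claw":1},{"dp":[-0.3275,0.1739,0.0995],"angular":[0,0,-0.2055],"claw":1},{"dp":[-0.3275,0.1739,0.0995],"angular":[0,0,-0.2055],"claw":1},{"dp":[-0.3275,0.1739,0.0995],"angular":[0,0,-0.2055],"claw":1},{"dp":[-0.3275,0.1739,0.0995],"angular":[0,0,-0.2055],"claw":1}]'

```text
t: 5.58
tool_pos: [479.0, 25.0, 160.1]
tool_rot: [-3.141, -0.0, 0.014]
ft_force: [1.2, 0.0, -0.1]
gripper_width: 93.7
grasp_force: 0.0
```

```bash
cat >> h.py <<'E'
def place(pos,ty,psi,shaft=(596,-158),my=0.146):
    print('place yaw',round((ty+my-psi+np.pi)%(2*np.pi)-np.pi,3))
E
python3 - <<'E'
from h import *
s=env.state(); C,im=pic('wrist'); print(s['tool_pos'],s['tool_rot'])
p,r,y=ring(C,im,'orange',(557,27)); print(p,r,y, ring(C,im,'red',(446,27)))
cv2.imwrite('pics/or.png',im)
goto([*p,26],0); goto([*p,80],0)
E
```

```text
[479.03637736  25.02888655 160.0773758 ] [-3.14100906e+00 -4.93303337e-04  1.39535616e-02]
[557.4  26.5] 30.1 -0.731 (array([446.7,  27.2]), 30.0, -0.812)
dp [ 0.1957 -0.0019  0.335 ] ang [-0.0001 -0.0001  0.0017]
dp [ 0.1958 -0.002   0.2   ] ang [-0.0001 -0.0001  0.0017]
```

>>> servo_tool --series '[{"dp":[0.1958,-0.002,0.2],"angular":[0,0,0.0017],"claw":1},{"dp":[0.1958,-0.002,0.2],"angular":[0,0,0.0017],"claw":1},{"dp":[0.1958,-0.002,0.2],"angular":[0,0,0.0017],"claw":1},{"dp":[0.1958,-0.002,0.3],"angular":[0,0,0.0017],"claw":1},{"dp":[0.1957,-0.002,0.3375],"angular":[0,0,0.0017],"claw":1},{"dp":[0.1957,-0.002,0.3375],"angular":[0,0,0.0017],"claw":1},{"dp":[0.1957,-0.002,0.3375],"angular":[0,0,0.0017],"claw":1},{"dp":[0.1957,-0.002,0.3375],"angular":[0,0,0.0017],"claw":0.3},{"dp":[0.1957,-0.002,0.3375],"angular":[0,0,0.0017],"claw":0.3},{"dp":[0.1957,-0.002,0.3375],"angular":[0,0,0.0017],"claw":0.3},{"dp":[0.1957,-0.002,0.3375],"angular":[0,0,0.0017],"claw":0.3},{"dp":[0.1957,-0.002,0.3375],"angular":[0,0,0.0017],"claw":0.3}]' --force 20

```text
t: 6.63
tool_pos: [557.7, 25.5, 25.0]
tool_rot: [3.141, -0.0, -0.002]
ft_force: [-0.6, -0.1, -0.7]
gripper_width: 64.3
grasp_force: 0.0
```

Run:
```python
from h import *
s=env.state(); print(s['tool_pos'],s['tool_rot'],s['gripper_width'],s['grasp_force'])
place(0,s['tool_rot'][2],-0.731)
goto([596,-158,200],s['tool_rot'][2]+.877)
```

```text
[557.69717337  25.48013638  25.0054415 ] [ 3.14122214e+00 -4.13588744e-04 -1.92103815e-03] 64.29118360953113 0.0
place yaw 0.875
dp [ 0.0968  0.4587 -0.4373] ang [ 1.000e-04 -0.000e+00 -1.396e-01]
```

>>> servo_tool --series '[{"dp":[0,0,0],"angular":[0,0,0],"claw":0.3},{"dp":[0,0,0],"angular":[0,0,0],"claw":0.3},{"dp":[0,0,0],"angular":[0,0,0],"claw":0.3},{"dp":[0,0,-0.1],"angular":[0,0,0],"claw":0.3},{"dp":[0,0,-0.2],"angular":[0,0,0],"claw":0.3},{"dp":[0,0,-0.3],"angular":[0,0,0],"claw":0.3},{"dp":[0,0,-0.4],"angular":[0,0,0],"claw":0.3},{"dp":[0,0,-0.4373],"angular":[0,0,0],"claw":0.3}]' --force 20

```text
t: 7.3
tool_pos: [560.0, 25.3, 204.3]
tool_rot: [-3.142, -0.007, -0.002]
ft_force: [-0.1, 0.2, -0.4]
gripper_width: 59.3
grasp_force: 20.0
```

Run:
```python
from h import *
s=env.state(); print(s['tool_pos'],s['tool_rot'],s['gripper_width'],s['grasp_force'])
goto([596,-158,175],.877)
```

```text
[559.99990977  25.32809566 204.29632232] [-3.14158963e+00 -7.00196196e-03 -2.41540442e-03] 59.32935379665656 19.999773833260406
dp [0.0906 0.4581 0.0739] ang [ 0.0005 -0.001  -0.14  ]
```

>>> servo_tool --series '[{"dp":[0.0906,0.4581,0.06],"angular":[0,0,-0.14],"claw":0.3},{"dp":[0.0906,0.4581,0.06],"angular":[0,0,-0.14],"claw":0.3},{"dp":[0.0906,0.4581,0.06],"angular":[0,0,-0.14],"claw":0.3},{"dp":[0.0906,0.4581,0.06],"angular":[0,0,-0.14],"claw":0.3},{"dp":[0.0906,0.4581,0.06],"angular":[0,0,-0.14],"claw":0.3},{"dp":[0.0906,0.4581,0.06],"angular":[0,0,-0.14],"claw":0.3},{"dp":[0.0906,0.4581,0.06],"angular":[0,0,-0.14],"claw":0.3},{"dp":[0.0906,0.4581,0.06],"angular":[0,0,-0.14],"claw":0.3},{"dp":[0.0906,0.4581,0.06],"angular":[0,0,-0.14],"claw":0.3},{"dp":[0.0906,0.4581,0.06],"angular":[0,0,-0.14],"claw":0.3},{"dp":[0.0906,0.4581,0.06],"angular":[0,0,-0.14],"claw":0.3}]'

```text
t: 8.22
tool_pos: [593.3, -157.4, 175.2]
tool_rot: [-3.141, 0.001, 0.876]
ft_force: [-0.1, 0.4, -0.1]
gripper_width: 59.1
grasp_force: 20.0
```

Run:
```python
from h import *
s=env.state(); print(s['tool_pos'],s['tool_rot'],s['gripper_width'],s['grasp_force'],s['ft_force'])
goto([596,-158,155],.877)
C,im=pic('wrist'); u=proj(C,[596,-158,150])[0].astype(int); print(u); cv2.imwrite('pics/h1.png',im)
a=np.linspace(0,2*np.pi,60)
cv2.polylines(im,[proj(C,np.c_[596+4.5*np.cos(a),-158+4.5*np.sin(a),0*a+134]).round().astype(int)],True,(255,0,255),1)
x,y=max(u[0]-100,0),max(u[1]-75,0); crop(im,x,y,200,150,4,'pics/h1c.png')
```

```text
[ 593.29999243 -157.40236788  175.24343554] [-3.14131213e+00  1.07647432e-03  8.76303362e-01] 59.14920877630843 19.99996945814928 [-0.08859605  0.39166103 -0.14348377]
dp [0.0032 0.0062 0.0506] ang [-0.      0.0002 -0.0001]
[323 283]
```

View pics/h1c.png

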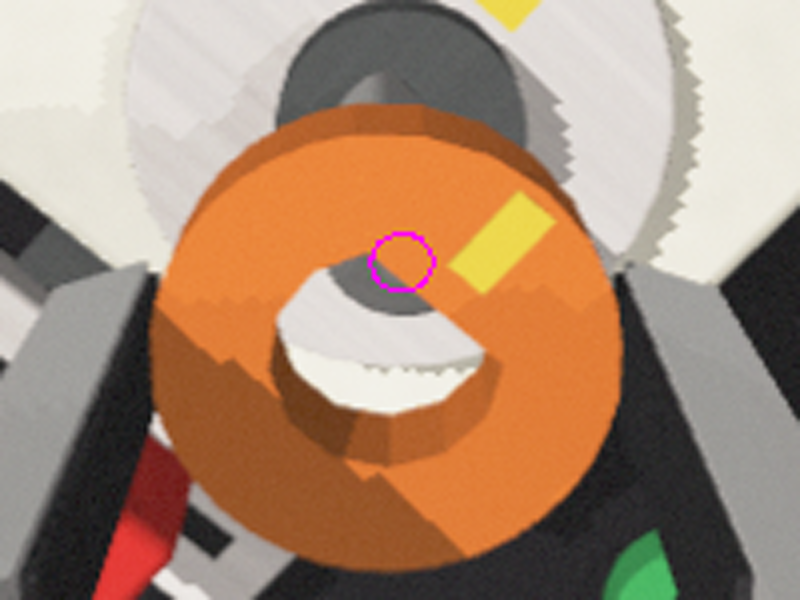

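The orange ring is held level between the fingers, with its bar parallel to the machine's bar and the shaft tip hidden beneath it as predicted. I'll correct the offset and start down.

>>> servo_tool --series '[{"dp":[0.0032,0.0062,0.0],"angular":[0,0.0002,0],"claw":0.3},{"dp":[0.0032,0.0062,0.02],"angular":[0,0.0002,0],"claw":0.3},{"dp":[0.0032,0.0062,0.02],"angular":[0,0.0002,0],"claw":0.3},{"dp":[0.0032,0.0062,0.02],"angular":[0,0.0002,0],"claw":0.3},{"dp":[0.0032,0.0062,0.02],"angular":[0,0.0002,0],"claw":0.3}]'

```text
t: 8.68
tool_pos: [595.9, -158.4, 167.0]
tool_rot: [-3.141, -0.0, 0.878]
ft_force: [0.4, -0.0, -0.8]
gripper_width: 59.5
grasp_force: 20.0
```

Run:
```python
from h import *
s=env.state(); print(s['tool_pos'],s['tool_rot'],s['ft_force'])
goto([596,-158,95],.877)
```

```text
[ 595.87282598 -158.37787965  166.95187558] [-3.14082668e+00 -7.63208609e-05  8.77612481e-01] [ 0.35979622 -0.00370564 -0.79441601]
dp [ 0.0009 -0.0002  0.1799] ang [-0.0001 -0.      0.0001]
```

>>> servo_tool --series '[{"dp":[0.0005,0,0.02],"angular":[0,0,0],"claw":0.3},{"dp":[0.0005,0,0.03],"angular":[0,0,0],"claw":0.3},{"dp":[0.0005,0,0.037],"angular":[0,0,0],"claw":0.3},{"dp":[0.0005,0,0.044],"angular":[0,0,0],"claw":0.3},{"dp":[0.0005,0,0.051],"angular":[0,0,0],"claw":0.3},{"dp":[0.0005,0,0.051],"angular":[0,0,0],"claw":0.3}]'

```text
t: 9.18
tool_pos: [595.8, -158.2, 146.2]
tool_rot: [-3.14, 0.0, 0.878]
ft_force: [-0.3, -0.4, -1.3]
gripper_width: 59.3
grasp_force: 20.0
```

>>> servo_tool --series '[{"dp":[0,0,0.03],"angular":[0,0,0],"claw":0.3},{"dp":[0,0,0.06],"angular":[0,0,0],"claw":0.3},{"dp":[0,0,0.09],"angular":[0,0,0],"claw":0.3},{"dp":[0,0,0.115],"angular":[0,0,0],"claw":0.3},{"dp":[0,0,0.125],"angular":[0,0,0],"claw":0.3},{"dp":[0,0,0.125],"angular":[0,0,0],"claw":0.3}]'

```text
t: 9.68
tool_pos: [595.6, -158.0, 95.5]
tool_rot: [-3.14, 0.0, 0.878]
ft_force: [-0.4, -0.2, -0.1]
gripper_width: 59.5
grasp_force: 20.0
```

>>> servo_tool --series '[{"dp":[0,0,0],"angular":[0,0,0],"claw":1},{"dp":[0,0,0],"angular":[0,0,0],"claw":1},{"dp":[0,0,0],"angular":[0,0,0],"claw":1},{"dp":[0,0,-0.05],"angular":[0,0,0],"claw":1},{"dp":[0,0,-0.15],"angular":[0,0,0],"claw":1},{"dp":[0,0,-0.2],"angular":[0,0,0],"claw":1},{"dp":[0,0,-0.2],"angular":[0,0,0],"claw":1}]'

```text
t: 10.27
tool_pos: [599.6, -159.0, 182.3]
tool_rot: [3.133, -0.005, 0.877]
ft_force: [0.1, 0.0, 0.0]
gripper_width: 93.9
grasp_force: 0.0
```

Run:
```python
from h import *
s=env.state(); print(s['tool_pos'],s['tool_rot'],s['gripper_width'])
C,im=pic('wrist'); cv2.imwrite('pics/s1.png',im); print(ring(C,im,'orange',(596,-158),85))
goto([446.7,27.2,130],0.1)
```

```text
[ 599.63500532 -159.02009664  182.27292353] [ 3.13301846 -0.00493723  0.87737747] 93.89828292429986
(array([ 596.6, -157.9]), 29.8, 0.259)
dp [ 0.1153 -0.5889  0.1219] ang [ 0.0006 -0.0008  0.1237]
```

>>> servo_tool --series '[{"dp":[0.1153,-0.5889,0],"angular":[0.0,0,0.1237],"claw":1},{"dp":[0.1153,-0.5889,0],"angular":[0.0,0,0.1237],"claw":1},{"dp":[0.1153,-0.5889,0],"angular":[0.0,0,0.1237],"claw":1},{"dp":[0.1153,-0.5889,0],"angular":[0.0,0,0.1237],"claw":1},{"dp":[0.1153,-0.5889,0.12],"angular":[0.0,0,0.1237],"claw":1},{"dp":[0.1153,-0.5889,0.12],"angular":[0.0,0,0.1237],"claw":1},{"dp":[0.1153,-0.5889,0.12],"angular":[0.0,0,0.1237],"claw":1},{"dp":[0.1153,-0.5889,0.12],"angular":[0.0,0,0.1237],"claw":1},{"dp":[0.1153,-0.5889,0.12],"angular":[0.0,0,0.1237],"claw":1},{"dp":[0.1153,-0.5889,0.12],"angular":[0.0,0,0.1237],"claw":1}]'

```text
t: 11.15
tool_pos: [445.9, 26.6, 129.2]
tool_rot: [3.141, -0.002, 0.1]
ft_force: [-0.3, -0.4, -0.0]
gripper_width: 94.1
grasp_force: 0.0
```

Run:
```python
from h import *
s=env.state(); print(s['tool_pos'],s['tool_rot'])
C,im=pic('wrist'); cv2.imwrite('pics/r1.png',im); r=ring(C,im,'red',(446,27)); print(r)
goto([446.7,27.2,25],0.1)
T,it=pic('top'); print(ring(T,it,'green',(438,-287)))
```

```text
[445.94478346  26.55401754 129.20946316] [ 3.14137214e+00 -1.84686762e-03  9.98727512e-02]
(array([446.7,  27.2]), 30.0, -0.807)
dp [ 0.0013 -0.0019  0.2608] ang [ 0.     -0.0003 -0.0002]
(array([ 437., -288.]), 29.9, 0.431)
```

>>> servo_tool --series '[{"dp":[0.0013,-0.0019,0.1],"angular":[0,-0.0003,0],"claw":1},{"dp":[0.0013,-0.0019,0.2],"angular":[0,-0.0003,0],"claw":1},{"dp":[0.0013,-0.0019,0.26],"angular":[0,-0.0003,0],"claw":1},{"dp":[0.0013,-0.0019,0.26],"angular":[0,-0.0003,0],"claw":1},{"dp":[0.0013,-0.0019,0.26],"angular":[0,-0.0003,0],"claw":0.3},{"dp":[0.0013,-0.0019,0.26],"angular":[0,-0.0003,0],"claw":0.3},{"dp":[0.0013,-0.0019,0.26],"angular":[0,-0.0003,0],"claw":0.3},{"dp":[0.0013,-0.0019,0.26],"angular":[0,-0.0003,0],"claw":0.3},{"dp":[0.0013,-0.0019,0.26],"angular":[0,-0.0003,0],"claw":0.3},{"dp":[0.0013,-0.0019,0.26],"angular":[0,-0.0003,0],"claw":0.3},{"dp":[0.0013,-0.0019,0.26],"angular":[0,-0.0003,0],"claw":0.3},{"dp":[0.0013,-0.0019,0.26],"angular":[0,-0.0003,0],"claw":0.3}]' --force 20

```text
t: 12.25
tool_pos: [445.5, 28.4, 25.5]
tool_rot: [-3.141, 0.0, 0.1]
ft_force: [0.2, -0.3, 4.7]
gripper_width: 59.0
grasp_force: 20.0
```

Run:
```python
from h import *
s=env.state(); print(s['tool_pos'],s['tool_rot'],s['gripper_width'],s['grasp_force'])
place(0,s['tool_rot'][2],-.81); goto([596,-158,170],s['tool_rot'][2]+.956)
```

```text
[445.54847038  28.40241221  25.49215294] [-3.14105156e+00  2.22268042e-04  1.00109560e-01] 58.97140385028978 20.001220471044256
place yaw 1.056
dp [ 0.3276  0.5011 -0.3616] ang [-1.000e-04 -0.000e+00 -1.522e-01]
```

>>> servo_tool --series '[{"dp":[0,0,-0.1],"angular":[0,0,0],"claw":0.3},{"dp":[0,0,-0.2],"angular":[0,0,0],"claw":0.3},{"dp":[0,0,-0.3],"angular":[0,0,0],"claw":0.3},{"dp":[0,0,-0.37],"angular":[0,0,0],"claw":0.3},{"dp":[0.3276,0.5011,-0.37],"angular":[0,0,-0.1522],"claw":0.3},{"dp":[0.3276,0.5011,-0.37],"angular":[0,0,-0.1522],"claw":0.3},{"dp":[0.3276,0.5011,-0.37],"angular":[0,0,-0.1522],"claw":0.3},{"dp":[0.3276,0.5011,-0.37],"angular":[0,0,-0.1522],"claw":0.3},{"dp":[0.3276,0.5011,-0.37],"angular":[0,0,-0.1522],"claw":0.3},{"dp":[0.3276,0.5011,-0.37],"angular":[0,0,-0.1522],"claw":0.3},{"dp":[0.3276,0.5011,-0.37],"angular":[0,0,-0.1522],"claw":0.3},{"dp":[0.3276,0.5011,-0.37],"angular":[0,0,-0.1522],"claw":0.3}]'

```text
t: 13.25
tool_pos: [595.7, -160.5, 171.9]
tool_rot: [-3.14, 0.002, 1.059]
ft_force: [-0.2, 1.9, -2.2]
gripper_width: 59.0
grasp_force: 20.0
```

Run:
```python
from h import *
s=env.state(); print(s['tool_pos'],s['tool_rot'],s['gripper_width'],s['grasp_force'])
goto([595.4,-159,166],1.056)
```

```text
[ 595.7084422  -160.54148263  171.92273906] [-3.13982754e+00  1.82586726e-03  1.05889656e+00] 58.977840701085015 19.998092911555432
dp [ 0.003  -0.0025  0.0148] ang [-0.0003  0.0003  0.0005]
```

>>> servo_tool --series '[{"dp":[0.003,-0.0025,0],"angular":[0,0,0.0005],"claw":0.3},{"dp":[0.003,-0.0025,0.0148],"angular":[0,0,0.0005],"claw":0.3},{"dp":[0.003,-0.0025,0.0148],"angular":[0,0,0.0005],"claw":0.3},{"dp":[0.003,-0.0025,0.0148],"angular":[0,0,0.0005],"claw":0.3},{"dp":[0.003,-0.0025,0.0148],"angular":[0,0,0.0005],"claw":0.3}]'

```text
t: 13.67
tool_pos: [595.2, -155.7, 166.6]
tool_rot: [-3.14, 0.001, 1.053]
ft_force: [-0.8, -0.2, -1.2]
gripper_width: 59.5
grasp_force: 20.0
```

Run:
```python
from h import *
s=env.state(); print(s['tool_pos'],s['tool_rot'],s['ft_force'])
goto([595.4,-159,145],1.056)
```

```text
[ 595.18255765 -155.65521308  166.56429911] [-3.13950181e+00  9.60077439e-04  1.05349522e+00] [-0.77883491 -0.24579022 -1.24953436]
dp [-0.0069  0.0047  0.0539] ang [-0.0003  0.0002 -0.0004]
```

>>> servo_tool --series '[{"dp":[-0.0069,0.0047,0],"angular":[0,0,-0.0004],"claw":0.3},{"dp":[-0.0069,0.0047,0],"angular":[0,0,-0.0004],"claw":0.3},{"dp":[-0.0069,0.0047,0],"angular":[0,0,-0.0004],"claw":0.3},{"dp":[-0.0069,0.0047,0],"angular":[0,0,-0.0004],"claw":0.3},{"dp":[-0.0069,0.0047,0],"angular":[0,0,-0.0004],"claw":0.3}]'

```text
t: 14.08
tool_pos: [595.7, -159.5, 166.8]
tool_rot: [-3.14, 0.001, 1.056]
ft_force: [0.4, -0.1, -0.7]
gripper_width: 59.1
grasp_force: 20.0
```

Run:
```python
from h import *
s=env.state(); print(s['tool_pos'],s['tool_rot'],s['ft_force'])
goto([595.4,-159,145],1.056)
```

```text
[ 595.66989565 -159.50819521  166.78328861] [-3.14001694e+00  5.43769761e-04  1.05601792e+00] [ 0.42628142 -0.1256916  -0.71554752]
dp [ 0.0008 -0.0011  0.0545] ang [-0.0003  0.0001  0.    ]
```

>>> servo_tool --series '[{"dp":[0.0006,-0.0006,0.015],"angular":[0,0,0],"claw":0.3},{"dp":[0.0006,-0.0006,0.025],"angular":[0,0,0],"claw":0.3},{"dp":[0.0006,-0.0006,0.035],"angular":[0,0,0],"claw":0.3},{"dp":[0.0006,-0.0006,0.043],"angular":[0,0,0],"claw":0.3},{"dp":[0.0006,-0.0006,0.05],"angular":[0,0,0],"claw":0.3},{"dp":[0.0006,-0.0006,0.055],"angular":[0,0,0],"claw":0.3}]'

```text
t: 14.58
tool_pos: [595.3, -159.2, 144.1]
tool_rot: [-3.139, 0.001, 1.056]
ft_force: [-0.5, -0.1, -0.8]
gripper_width: 59.3
grasp_force: 20.0
```

>>> servo_tool --series '[{"dp":[0,0,0.03],"angular":[0,0,0],"claw":0.3},{"dp":[0,0,0.06],"angular":[0,0,0],"claw":0.3},{"dp":[0,0,0.082],"angular":[0,0,0],"claw":0.3},{"dp":[0,0,0.082],"angular":[0,0,0],"claw":0.3},{"dp":[0,0,0.082],"angular":[0,0,0],"claw":0.3},{"dp":[0,0,0.082],"angular":[0,0,0],"claw":1},{"dp":[0,0,0.082],"angular":[0,0,0],"claw":1},{"dp":[0,0,0.082],"angular":[0,0,0],"claw":1},{"dp":[0,0,0],"angular":[0,0,0],"claw":1},{"dp":[0,0,-0.1],"angular":[0,0,0],"claw":1},{"dp":[0,0,-0.12],"angular":[0,0,0],"claw":1},{"dp":[0,0,-0.12],"angular":[0,0,0],"claw":1}]'

```text
t: 15.58
tool_pos: [598.0, -160.1, 196.4]
tool_rot: [3.136, -0.001, 1.056]
ft_force: [0.5, -0.3, 0.0]
gripper_width: 93.5
grasp_force: 0.0
```

Run:
```python
from h import *
s=env.state(); print(s['tool_pos'],s['tool_rot'],s['ft_force'])
C,im=pic('wrist'); cv2.imwrite('pics/s2.png',im); print(ring(C,im,'red',(596,-158),100))
goto([439.5,-289,130],0.9);goto([439.5,-289,130],1.3)
```

```text
[ 597.98820081 -160.06674047  196.40124796] [ 3.13598334e+00 -1.44869411e-03  1.05603524e+00] [ 0.53098995 -0.26315143  0.03491237]
(array([ 595.6, -158.1]), 29.5, 0.143)
dp [-0.4752 -0.1823  0.1598] ang [ 0.0002 -0.0001  0.0249]
dp [-0.4752 -0.1823  0.1598] ang [ 0.0002 -0.     -0.0388]
```

>>> servo_tool --series '[{"dp":[-0.4752,-0.1823,0],"angular":[0,0,-0.0547],"claw":1},{"dp":[-0.4752,-0.1823,0],"angular":[0,0,-0.0547],"claw":1},{"dp":[-0.4752,-0.1823,0],"angular":[0,0,-0.0547],"claw":1},{"dp":[-0.4752,-0.1823,0],"angular":[0,0,-0.0547],"claw":1},{"dp":[-0.4752,-0.1823,0.16],"angular":[0,0,-0.0547],"claw":1},{"dp":[-0.4752,-0.1823,0.16],"angular":[0,0,-0.0547],"claw":1},{"dp":[-0.4752,-0.1823,0.16],"angular":[0,0,-0.0547],"claw":1},{"dp":[-0.4752,-0.1823,0.16],"angular":[0,0,-0.0547],"claw":1},{"dp":[-0.4752,-0.1823,0.16],"angular":[0,0,-0.0547],"claw":1},{"dp":[-0.4752,-0.1823,0.16],"angular":[0,0,-0.0547],"claw":1},{"dp":[-0.4752,-0.1823,0.16],"angular":[0,0,-0.0547],"claw":1}]'

```text
t: 16.55
tool_pos: [440.5, -288.0, 130.1]
tool_rot: [3.141, 0.0, 1.402]
ft_force: [0.9, -0.5, 0.5]
gripper_width: 93.7
grasp_force: 0.0
```

Run:
```python
from h import *
s=env.state(); print(s['tool_pos'],s['tool_rot'])
C,im=pic('wrist'); cv2.imwrite('pics/g1.png',im); r=ring(C,im,'green',(439.5,-289)); print(r)
goto([*r[0],25],1.4)
```

```text
[ 440.50758042 -288.02847147  130.05263907] [3.14072086e+00 3.48136094e-04 1.40235904e+00]
(array([ 440.5, -288.7]), 29.9, 0.436)
dp [-0.0011  0.0009  0.2625] ang [0.0001 0.0001 0.0003]
```

>>> servo_tool --series '[{"dp":[-0.0015,0.0005,0.1],"angular":[0,0,0],"claw":1},{"dp":[-0.0015,0.0005,0.2],"angular":[0,0,0],"claw":1},{"dp":[-0.0015,0.0005,0.2625],"angular":[0,0,0],"claw":1},{"dp":[-0.0015,0.0005,0.2625],"angular":[0,0,0],"claw":1},{"dp":[-0.0015,0.0005,0.2625],"angular":[0,0,0],"claw":0.3},{"dp":[-0.0015,0.0005,0.2625],"angular":[0,0,0],"claw":0.3},{"dp":[-0.0015,0.0005,0.2625],"angular":[0,0,0],"claw":0.3},{"dp":[-0.0015,0.0005,0.2625],"angular":[0,0,0],"claw":0.3},{"dp":[-0.0015,0.0005,0.2625],"angular":[0,0,0],"claw":0.3},{"dp":[-0.0015,0.0005,0.2625],"angular":[0,0,0],"claw":0.3},{"dp":[-0.0015,0.0005,0.2625],"angular":[0,0,0],"claw":0.3},{"dp":[-0.0015,0.0005,0.2625],"angular":[0,0,0],"claw":0.3}]' --force 20

```text
t: 17.6
tool_pos: [439.0, -289.6, 24.7]
tool_rot: [-3.141, 0.0, 1.4]
ft_force: [-0.2, 1.4, 5.9]
gripper_width: 59.0
grasp_force: 20.0
```

Run:
```python
from h import *
s=env.state(); print(s['tool_pos'],s['tool_rot'],s['gripper_width'],s['grasp_force'])
y=s['tool_rot'][2]; place(0,y,.433); goto([596,-158,172],y-.287)
print((440.5-s['tool_pos'][0])*np.cos(y)+(-288.7-s['tool_pos'][1])*np.sin(y))
```

```text
[ 438.96877255 -289.63064922   24.71028466] [-3.14131556e+00  4.33299635e-04  1.39981141e+00] 59.04115560134551 20.001069009304047
place yaw 1.113
dp [ 0.3909  0.3308 -0.3685] ang [-0.      0.0001  0.0457]
1.177621101549805
```

>>> servo_tool --series '[{"dp":[0,0,-0.1],"angular":[0,0,0],"claw":0.3},{"dp":[0,0,-0.2],"angular":[0,0,0],"claw":0.3},{"dp":[0,0,-0.3],"angular":[0,0,0],"claw":0.3},{"dp":[0,0,-0.37],"angular":[0,0,0],"claw":0.3},{"dp":[0.391,0.331,-0.37],"angular":[0,0,0.0457],"claw":0.3},{"dp":[0.391,0.331,-0.37],"angular":[0,0,0.0457],"claw":0.3},{"dp":[0.391,0.331,-0.37],"angular":[0,0,0.0457],"claw":0.3},{"dp":[0.391,0.331,-0.37],"angular":[0,0,0.0457],"claw":0.3},{"dp":[0.391,0.331,-0.37],"angular":[0,0,0.0457],"claw":0.3},{"dp":[0.391,0.331,-0.37],"angular":[0,0,0.0457],"claw":0.3},{"dp":[0.391,0.331,-0.37],"angular":[0,0,0.0457],"claw":0.3},{"dp":[0.391,0.331,-0.37],"angular":[0,0,0.0457],"claw":0.3}]'

```text
t: 18.6
tool_pos: [594.6, -158.3, 171.1]
tool_rot: [-3.138, 0.002, 1.113]
ft_force: [-0.8, 0.2, -1.2]
gripper_width: 59.5
grasp_force: 20.0
```

>>> servo_tool --series '[{"dp":[0,0,0.006],"angular":[0,0,0],"claw":0.3},{"dp":[0,0,0.006],"angular":[0,0,0],"claw":0.3},{"dp":[0,0,0.006],"angular":[0,0,0],"claw":0.3},{"dp":[0,0,0.006],"angular":[0,0,0],"claw":0.3},{"dp":[0,0,0.006],"angular":[0,0,0],"claw":0.3}]'

```text
t: 19.02
tool_pos: [595.4, -158.4, 169.5]
tool_rot: [-3.14, 0.001, 1.112]
ft_force: [1.1, 0.5, -1.0]
gripper_width: 59.6
grasp_force: 20.0
```

Run:
```python
from h import *
s=env.state(); print(s['tool_pos'],s['tool_rot'],s['ft_force'])
goto([595.5,-159.1,144],1.113)
```

```text
[ 595.40495581 -158.42039255  169.45478971] [-3.14001928e+00  5.38223274e-04  1.11164692e+00] [ 1.11765065  0.50409575 -0.95760321]
dp [-0.0014  0.0011  0.0636] ang [-0.0003  0.0001 -0.0002]
```

>>> servo_tool --series '[{"dp":[-0.0014,0.001,0.015],"angular":[0,0,0],"claw":0.3},{"dp":[-0.0014,0.001,0.025],"angular":[0,0,0],"claw":0.3},{"dp":[-0.0014,0.001,0.035],"angular":[0,0,0],"claw":0.3},{"dp":[-0.0014,0.001,0.042],"angular":[0,0,0],"claw":0.3},{"dp":[-0.0014,0.001,0.05],"angular":[0,0,0],"claw":0.3},{"dp":[-0.0014,0.001,0.06],"angular":[0,0,0],"claw":0.3},{"dp":[-0.0014,0.001,0.06],"angular":[0,0,0],"claw":0.3}]'

```text
t: 19.6
tool_pos: [595.2, -158.3, 144.3]
tool_rot: [-3.138, 0.001, 1.113]
ft_force: [0.1, 0.0, -0.7]
gripper_width: 59.5
grasp_force: 20.0
```

>>> servo_tool --series '[{"dp":[0,0,0.025],"angular":[0,0,0],"claw":0.3},{"dp":[0,0,0.047],"angular":[0,0,0],"claw":0.3},{"dp":[0,0,0.047],"angular":[0,0,0],"claw":0.3},{"dp":[0,0,0.047],"angular":[0,0,0],"claw":0.3},{"dp":[0,0,0.047],"angular":[0,0,0],"claw":1},{"dp":[0,0,0.047],"angular":[0,0,0],"claw":1},{"dp":[0,0,0.047],"angular":[0,0,0],"claw":1},{"dp":[0,0,0],"angular":[0,0,0],"claw":1},{"dp":[0,0,-0.1],"angular":[0,0,0],"claw":1},{"dp":[0,0,-0.14],"angular":[0,0,0],"claw":1},{"dp":[0,0,-0.14],"angular":[0,0,0],"claw":1},{"dp":[0,0,-0.14],"angular":[0,0,0],"claw":1}]'

```text
t: 20.6
tool_pos: [596.4, -158.6, 202.4]
tool_rot: [3.141, -0.0, 1.113]
ft_force: [0.1, 0.6, -0.0]
gripper_width: 94.2
grasp_force: 0.0
```

Run:
```python
from h import *
s=env.state(); print(s['tool_pos'],s['tool_rot'],s['ft_force'])
C,im=pic('wrist'); cv2.imwrite('pics/s3.png',im); print(ring(C,im,'green',(596,-158),115))
_,sd=pic('side'); crop(sd,300,150,150,120,5,'pics/s3s.png')
# lock grip: red blob
hsv=cv2.cvtColor(im,cv2.COLOR_BGR2HSV); m=cv2.inRange(hsv,(0,150,60),(6,255,255))
for k in cv2.findContours(m,0,1)[0]:
    if cv2.contourArea(k)>100: print(cv2.boundingRect(k))
```

```text
[ 596.4422899  -158.59996224  202.43507562] [ 3.14089805e+00 -1.59258729e-04  1.11282115e+00] [ 0.10885299  0.62045598 -0.02638169]
(array([ 596. , -157.5]), 29.3, 0.144)
(219, 290, 30, 42)
(370, 0, 83, 81)
```

View pics/s3s.png

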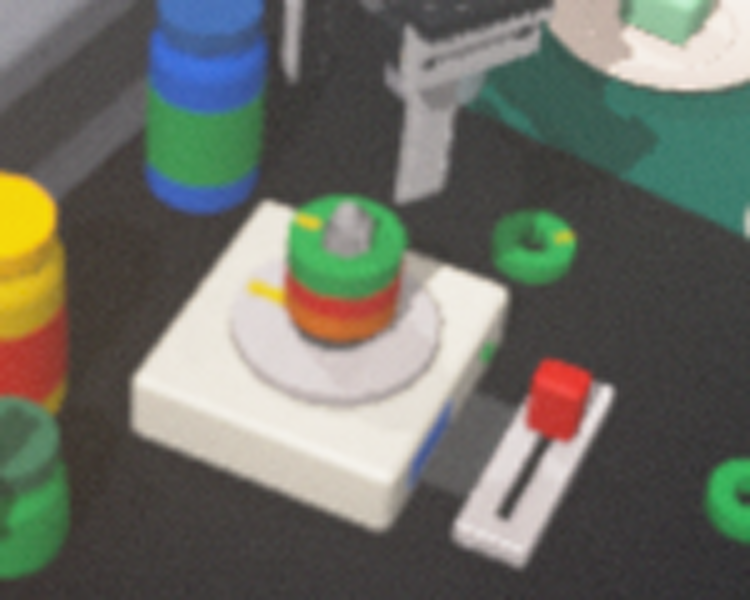

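The side view shows orange, red and green stacked flat on the shaft with their bars aligned to the machine's. Next I'll push the lock from its -y side with the fingers closed.

Run:
```python
from h import *
goto([484.5,-262,50],.146)
R=Ro.from_euler('z',.146).apply([0,1,0]); print(R)
C=cal('top'); print(proj(C,[[472.3-.1455*y,-176.2+.989*y,55] for y in(-40,-20,0,40)]))
```

```text
dp [-0.3548 -0.1317  0.3765] ang [-0.0005  0.0004  0.1539]
[-0.14548186  0.98936092  0.        ]
[[411.10452268 285.0436988 ]
 [403.41526013 285.94914552]
 [395.7266191  286.85588298]
 [380.34911947 288.67349028]]
```

>>> servo_tool --series '[{"dp":[-0.3548,-0.1317,0],"angular":[0,0,0.154],"claw":0},{"dp":[-0.3548,-0.1317,0],"angular":[0,0,0.154],"claw":0},{"dp":[-0.3548,-0.1317,0],"angular":[0,0,0.154],"claw":0},{"dp":[-0.3548,-0.1317,0],"angular":[0,0,0.154],"claw":0},{"dp":[-0.3548,-0.1317,0],"angular":[0,0,0.154],"claw":0},{"dp":[-0.3548,-0.1317,0],"angular":[0,0,0.154],"claw":0},{"dp":[-0.3548,-0.1317,0.2],"angular":[0,0,0.154],"claw":0},{"dp":[-0.3548,-0.1317,0.3],"angular":[0,0,0.154],"claw":0},{"dp":[-0.3548,-0.1317,0.3765],"angular":[0,0,0.154],"claw":0},{"dp":[-0.3548,-0.1317,0.3765],"angular":[0,0,0.154],"claw":0},{"dp":[-0.3548,-0.1317,0.3765],"angular":[0,0,0.154],"claw":0},{"dp":[-0.3548,-0.1317,0.3765],"angular":[0,0,0.154],"claw":0}]'

```text
t: 21.7
tool_pos: [483.8, -261.9, 49.1]
tool_rot: [-3.139, 0.006, 0.145]
ft_force: [0.8, -0.5, 0.8]
gripper_width: 17.2
grasp_force: 0.0
```

Run:
```python
from h import *
s=env.state(); print(s['tool_pos'],s['tool_rot'],s['ft_force'],s['gripper_width'])
goto([472.3-.1455*10,-176.2+.989*10,50],.146)
C,im=pic('wrist'); cv2.imwrite('pics/l1.png',im)
```

```text
[ 483.81307905 -261.87411404   49.13190407] [-3.138572    0.0059303   0.14460643] [ 0.825104   -0.54393456  0.77368876] 17.201092525598817
dp [ 0.0023 -0.2411 -0.0015] ang [-0.0005  0.0009 -0.0002]
```

View pics/l1.png

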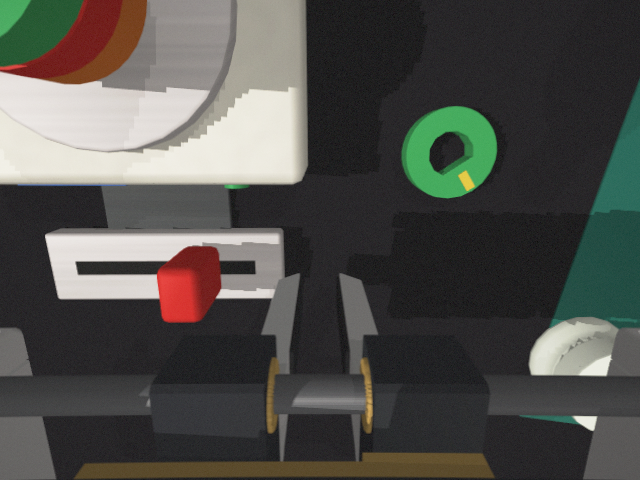

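The lock grip is at (190,283), ahead of the closing fingers and in line with them. I'll push it now.

>>> servo_tool --series '[{"dp":[0.002,-0.03,0],"angular":[0,0,0],"claw":0},{"dp":[0.002,-0.06,0],"angular":[0,0,0],"claw":0},{"dp":[0.002,-0.09,0],"angular":[0,0,0],"claw":0},{"dp":[0.002,-0.115,0],"angular":[0,0,0],"claw":0},{"dp":[0.002,-0.14,0],"angular":[0,0,0],"claw":0},{"dp":[0.002,-0.165,0],"angular":[0,0,0],"claw":0},{"dp":[0.002,-0.19,0],"angular":[0,0,0],"claw":0},{"dp":[0.002,-0.215,0],"angular":[0,0,0],"claw":0},{"dp":[0.002,-0.235,0],"angular":[0,0,0],"claw":0},{"dp":[0.002,-0.235,0],"angular":[0,0,0],"claw":0}]'

```text
t: 22.58
tool_pos: [472.3, -166.6, 50.7]
tool_rot: [-3.139, 0.003, 0.147]
ft_force: [-0.3, -0.2, -0.3]
gripper_width: 0.4
grasp_force: 0.0
```

>>> servo_tool --series '[{"dp":[0,-0.007,0],"angular":[0,0,0],"claw":0},{"dp":[0,-0.014,0],"angular":[0,0,0],"claw":0},{"dp":[0,-0.014,0],"angular":[0,0,0],"claw":0}]'

```text
t: 22.83
tool_pos: [471.7, -163.6, 50.8]
tool_rot: [-3.141, 0.002, 0.145]
ft_force: [-0.5, -0.1, 0.1]
gripper_width: 0.6
grasp_force: 0.0
```

>>> servo_tool --series '[{"dp":[0,-0.01,0],"angular":[0,0,0],"claw":0},{"dp":[0,-0.02,0],"angular":[0,0,0],"claw":0},{"dp":[0,-0.025,0],"angular":[0,0,0],"claw":0}]'

```text
t: 23.08
tool_pos: [470.9, -158.0, 51.0]
tool_rot: [3.135, 0.0, 0.143]
ft_force: [-0.2, -13.0, -4.2]
gripper_width: 0.5
grasp_force: 6.1
```

Run:
```python
from h import *
s=env.state(); print(s['tool_pos'],s['ft_force'])
C,im=pic('wrist'); _,sd=pic('side')
a=cv2.resize(im[150:400,100:420],None,fx=1.25,fy=1.25); b=cv2.resize(sd[190:290,340:460],(375,312))
cv2.imwrite('pics/l2.png',np.hstack([a,b]))
```

```text
[ 470.94498955 -158.03405497   51.02769611] [ -0.16530644 -13.0413458   -4.22039334]
```

View pics/l2.png

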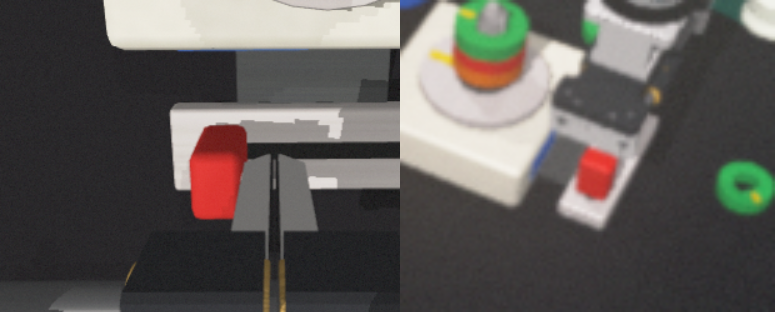

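The lock is against its stop: 13 N reaction, with the grip at the far end of its slot. I'll retreat and look at the hook.

>>> servo_tool --series '[{"dp":[0,0.03,0],"angular":[0,0,0],"claw":0},{"dp":[0,0.07,-0.05],"angular":[0,0,0],"claw":0},{"dp":[0,0.07,-0.15],"angular":[0,0,0],"claw":0},{"dp":[0,0.07,-0.25],"angular":[0,0,0],"claw":0},{"dp":[0,0.07,-0.35],"angular":[0,0,0],"claw":0},{"dp":[0,0.07,-0.45],"angular":[0,0,0],"claw":0},{"dp":[0,0.07,-0.5],"angular":[0,0,0],"claw":0},{"dp":[0,0.07,-0.5],"angular":[0,0,0],"claw":0}]'

```text
t: 23.85
tool_pos: [477.2, -182.6, 255.4]
tool_rot: [3.14, -0.006, 0.145]
ft_force: [0.5, -0.0, 0.4]
gripper_width: 0.5
grasp_force: 0.0
```

Run:
```python
from h import *
s=env.state(); print(s['tool_pos'],s['tool_rot'],s['ft_force'])
goto([556,250,300],.045)
```

```text
[ 477.23291316 -182.55807787  255.4058476 ] [ 3.13974411 -0.00611924  0.14533052] [ 0.53750914 -0.04714301  0.43759765]
dp [ 0.3521 -1.0413 -0.1113] ang [ 0.0002 -0.001   0.016 ]
```

>>> servo_tool --series '[{"dp":[0.35,-1,-0.12],"angular":[0,-0.001,0.016],"claw":0},{"dp":[0.35,-1,-0.12],"angular":[0,-0.001,0.016],"claw":0},{"dp":[0.35,-1,-0.12],"angular":[0,-0.001,0.016],"claw":0},{"dp":[0.35,-1,-0.12],"angular":[0,-0.001,0.016],"claw":0},{"dp":[0.35,-1,-0.12],"angular":[0,-0.001,0.016],"claw":0},{"dp":[0.35,-1,-0.12],"angular":[0,-0.001,0.016],"claw":0},{"dp":[0.35,-1,-0.12],"angular":[0,-0.001,0.016],"claw":0},{"dp":[0.35,-1,-0.12],"angular":[0,-0.001,0.016],"claw":0},{"dp":[0.35,-1,-0.12],"angular":[0,-0.001,0.016],"claw":0},{"dp":[0.35,-1,-0.12],"angular":[0,-0.001,0.016],"claw":0},{"dp":[0.35,-1,-0.12],"angular":[0,-0.001,0.016],"claw":0},{"dp":[0.35,-1,-0.12],"angular":[0,-0.001,0.016],"claw":0}]'

```text
t: 24.85
tool_pos: [554.5, 239.3, 296.9]
tool_rot: [-3.141, 0.011, 0.052]
ft_force: [0.1, 0.0, -1.0]
gripper_width: 0.4
grasp_force: 0.0
```

>>> servo_tool --series '[{"dp":[0,0,0],"angular":[0,0,0],"claw":0},{"dp":[0,0,0],"angular":[0,0,0],"claw":0},{"dp":[0,0,0],"angular":[0,0,0],"claw":0}]'

```text
t: 25.1
tool_pos: [555.6, 231.6, 298.7]
tool_rot: [3.141, 0.009, 0.041]
ft_force: [-0.1, 0.7, -0.2]
gripper_width: 0.6
grasp_force: 0.0
```

Run:
```python
from h import *
import pickle
s=env.state(); C,im=pic('wrist'); print(s['tool_pos'],s['tool_rot'])
pickle.dump(C,open('k1.pkl','wb')); cv2.imwrite('pics/k1.png',im)
# bias check against a fresh top view of lock + rings
T,it=pic('top'); cv2.imwrite('pics/top1.png',it); print(ring(T,it,'green',(596,-158),115))
```

```text
[555.56386982 231.64768198 298.69799813] [3.14066166 0.00898425 0.04081269]
(array([ 594.8, -156. ]), 30.0, 0.338)
```

View pics/k1.png

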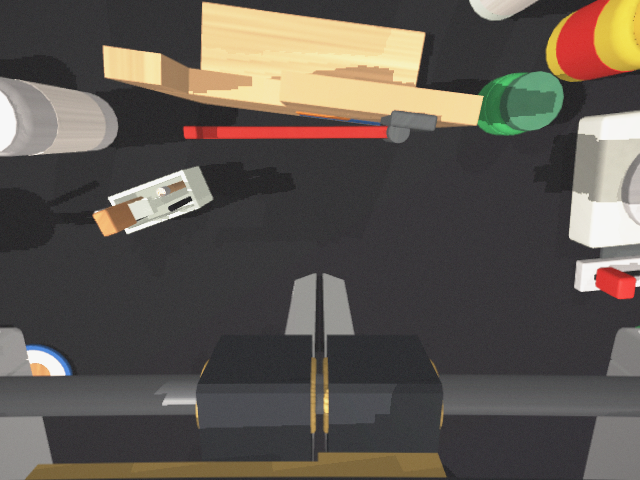

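The hook strip runs from the bracket at (398,130) to its tip at (184,132), and the caddy's brown tab is at about (115,218). I'll take line measurements by code.

Run:
```python
from h import *
import pickle
C=pickle.load(open('k1.pkl','rb')); im=cv2.imread('pics/k1.png')
hsv=cv2.cvtColor(im,cv2.COLOR_BGR2HSV); m=cv2.inRange(hsv,(0,150,60),(8,255,255)); m[:, 420:]=0; m[150:]=0
k=max(cv2.findContours(m,0,1)[0],key=cv2.contourArea); print(cv2.boundingRect(k),cv2.minAreaRect(k))
yy,xx=np.nonzero(m)
for u in (190,200,230,260,300,340,370): print(u, yy[xx==u].min(),yy[xx==u].max(), end=' | ')
print()
print('strip pts z200',unproj(C,[[200,132],[300,132],[380,132]],200).round(1).tolist())
print('end z200/z212',unproj(C,[[184,132]],200),unproj(C,[[184,132]],212),'hinge',unproj(C,[[398,130]],200))
print('board front top edge',unproj(C,[[200,99],[478,126],[282,104]],206).round(1).tolist())
b=cv2.inRange(hsv,(8,80,60),(20,255,255)); b[:190]=0;b[250:]=0;b[:,170:]=0;b[:,:60]=0
k=max(cv2.findContours(b,0,1)[0],key=cv2.contourArea); print('tab',cv2.approxPolyDP(k,2.5,True).reshape(-1,2).tolist())
w=cv2.inRange(hsv,(30,0,110),(100,60,255))
```

```text
(183, 126, 204, 13) ((284.5, 132.0), (12.0, 203.0), 90.0)
190 126 138 | 200 127 138 | 230 126 138 | 260 127 138 | 300 126 138 | 340 126 137 | 370 126 137 | 
strip pts z200 [[632.4, 314.9, 200.0], [635.3, 247.7, 200.0], [637.5, 193.8, 200.0]]
end z200/z212 [[631.89716946 325.5726473  200.        ]] [[632.0434603  321.34554299 212.        ]] hinge [[639.26021404 181.79768242 200.        ]]
board front top edge [[652.7, 311.9, 206.0], [643.6, 131.2, 206.0], [652.1, 259.4, 206.0]]
tab [[142, 197], [93, 213], [103, 235], [116, 233], [135, 223], [127, 204]]
```

```bash
cat >> h.py <<'E'
H=np.array([638,181.5]); B=.042
def hk(th,r,d,z):
    a=B+np.pi/2+th; u=np.array([np.cos(a),np.sin(a)]); n=np.array([-u[1],u[0]])
    return [*(H+r*u-d*n),z],B+th
E
python3 - <<'E'
from h import *
goto(*hk(0,117,18,260)); print(hk(0,117,18,260))
E
```

```text
dp [ 0.2459 -0.1568  0.0955] ang [ 0.      0.0013 -0.0001]
([np.float64(651.0715709222162), np.float64(299.1525989242289), 260], 0.042)
```

>>> servo_tool --series '[{"dp":[0.2459,-0.1568,0.0955],"angular":[0,0.0013,0],"claw":0},{"dp":[0.2459,-0.1568,0.0955],"angular":[0,0.0013,0],"claw":0},{"dp":[0.2459,-0.1568,0.0955],"angular":[0,0.0013,0],"claw":0},{"dp":[0.2459,-0.1568,0.0955],"angular":[0,0.0013,0],"claw":0},{"dp":[0.2459,-0.1568,0.0955],"angular":[0,0.0013,0],"claw":0},{"dp":[0.2459,-0.1568,0.0955],"angular":[0,0.0013,0],"claw":0},{"dp":[0.2459,-0.1568,0.0955],"angular":[0,0.0013,0],"claw":0},{"dp":[0.2459,-0.1568,0.0955],"angular":[0,0.0013,0],"claw":0}]'

```text
t: 25.87
tool_pos: [650.8, 300.3, 261.9]
tool_rot: [-3.141, -0.002, 0.043]
ft_force: [-1.1, -0.5, 0.1]
gripper_width: 0.3
grasp_force: 0.0
```

Run:
```python
from h import *
s=env.state(); print(s['tool_pos'],s['tool_rot'])
goto(*hk(0,117,18,189))
C,im=pic('wrist'); 
hsv=cv2.cvtColor(im,cv2.COLOR_BGR2HSV); m=cv2.inRange(hsv,(0,150,60),(8,255,255)); k=max(cv2.findContours(m,0,1)[0],key=cv2.contourArea); print(cv2.minAreaRect(k),cv2.boundingRect(k))
cv2.imwrite('pics/k2.png',im)
```

```text
[650.76528527 300.29091931 261.8691406 ] [-3.14055873e+00 -1.83801144e-03  4.29951002e-02]
dp [0.0003 0.0031 0.1822] ang [-0.0002 -0.0003  0.0002]
((410.9603271484375, 284.4556884765625), (156.06700134277344, 19.887367248535156), 0.45835644006729126) (333, 274, 157, 21)
```

Lowering the finger into the notch while watching the force.

>>> servo_tool --series '[{"dp":[0.0003,0.003,0.04],"angular":[0,-0.0003,0],"claw":0},{"dp":[0.0003,0.003,0.08],"angular":[0,-0.0003,0],"claw":0},{"dp":[0.0003,0.003,0.11],"angular":[0,-0.0003,0],"claw":0},{"dp":[0.0003,0.003,0.14],"angular":[0,-0.0003,0],"claw":0},{"dp":[0.0003,0.003,0.165],"angular":[0,-0.0003,0],"claw":0},{"dp":[0.0003,0.003,0.182],"angular":[0,-0.0003,0],"claw":0},{"dp":[0.0003,0.003,0.182],"angular":[0,-0.0003,0],"claw":0},{"dp":[0.0003,0.003,0.182],"angular":[0,-0.0003,0],"claw":0}]'

```text
t: 26.58
tool_pos: [651.1, 300.2, 187.0]
tool_rot: [3.141, 0.002, 0.044]
ft_force: [-0.2, 0.2, 0.7]
gripper_width: 0.4
grasp_force: 0.0
```

Run:
```python
from h import *
s=env.state(); print(s['tool_pos'],s['tool_rot'],s['ft_force'])
for th,d in((0,12),(.1,11),(.2,11),(.3,11),(.4,11),(.5,11),(.6,11),(.7,11),(.8,11)): goto(*hk(th,117,d,189))
```

```text
[651.08836091 300.15732221 186.96136554] [3.14140599e+00 1.91415248e-03 4.44759445e-02] [-0.23724901  0.23332376  0.66747009]
dp [-0.0152  0.0025 -0.0051] ang [0.     0.0003 0.0004]
dp [-0.047   0.0011 -0.005 ] ang [ 0.      0.0003 -0.0155]
dp [-0.0763  0.0027 -0.005 ] ang [-0.      0.0003 -0.0314]
dp [-0.1053  0.0072 -0.0049] ang [-0.      0.0003 -0.0474]
dp [-0.1338  0.0146 -0.0048] ang [-0.      0.0003 -0.0633]
dp [-0.1613  0.0247 -0.0048] ang [-0.      0.0003 -0.0792]
dp [-0.1877  0.0376 -0.0047] ang [-0.0001  0.0003 -0.0951]
dp [-0.2127  0.053  -0.0047] ang [-1.00e-04  3.00e-04 -1.11e-01]
dp [-0.236   0.0709 -0.0046] ang [-1.000e-04  3.000e-04 -1.269e-01]
```

>>> servo_tool --series '[{"dp":[-0.0152,0.0025,-0.005],"angular":[0,0,0],"claw":0},{"dp":[-0.047,0.0011,-0.005],"angular":[0,0,-0.0155],"claw":0},{"dp":[-0.0763,0.0027,-0.005],"angular":[0,0,-0.0314],"claw":0},{"dp":[-0.1053,0.0072,-0.005],"angular":[0,0,-0.0474],"claw":0},{"dp":[-0.1338,0.0146,-0.005],"angular":[0,0,-0.0633],"claw":0},{"dp":[-0.1613,0.0247,-0.005],"angular":[0,0,-0.0792],"claw":0},{"dp":[-0.1877,0.0376,-0.005],"angular":[0,0,-0.0951],"claw":0},{"dp":[-0.2127,0.053,-0.005],"angular":[0,0,-0.111],"claw":0},{"dp":[-0.236,0.0709,-0.005],"angular":[0,0,-0.1269],"claw":0},{"dp":[-0.236,0.0709,-0.005],"angular":[0,0,-0.1269],"claw":0},{"dp":[-0.236,0.0709,-0.005],"angular":[0,0,-0.1269],"claw":0}]'

```text
t: 27.5
tool_pos: [558.2, 267.5, 190.4]
tool_rot: [-3.14, -0.0, 0.839]
ft_force: [0.1, -0.2, -0.3]
gripper_width: 0.2
grasp_force: 0.0
```

Run:
```python
from h import *
s=env.state(); print(s['tool_pos'],s['tool_rot'],s['ft_force'])
for th,d in((.9,11),(1.0,11),(1.1,11),(1.2,11),(1.3,11),(1.4,11),(1.5,11),(1.57,11),(1.57,8)): goto(*hk(th,117,d,189))
```

```text
[558.23860262 267.5058978  190.4489414 ] [-3.14043339e+00 -2.26214884e-04  8.38503455e-01] [ 0.12270682 -0.18363721 -0.3385644 ]
dp [-0.0294 -0.0017  0.0036] ang [-0.0002 -0.     -0.0165]
dp [-0.0588  0.      0.0036] ang [-0.0002 -0.0001 -0.0324]
dp [-0.0878  0.0047  0.0036] ang [-0.0002 -0.0001 -0.0483]
dp [-0.1161  0.0122  0.0036] ang [-0.0002 -0.0001 -0.0642]
dp [-0.1436  0.0226  0.0036] ang [-0.0002 -0.0001 -0.0801]
dp [-0.1699  0.0356  0.0035] ang [-0.0002 -0.0001 -0.096 ]
dp [-0.1948  0.0512  0.0035] ang [-2.00e-04 -1.00e-04 -1.12e-01]
dp [-0.2113  0.0636  0.0035] ang [-2.000e-04 -1.000e-04 -1.231e-01]
dp [-0.2166  0.0688  0.0035] ang [-2.000e-04 -1.000e-04 -1.231e-01]
```

>>> servo_tool --series '[{"dp":[-0.0294,-0.0017,0.003],"angular":[0,0,-0.0165],"claw":0},{"dp":[-0.0588,0,0.003],"angular":[0,0,-0.0324],"claw":0},{"dp":[-0.0878,0.0047,0.003],"angular":[0,0,-0.0483],"claw":0},{"dp":[-0.1161,0.0122,0.003],"angular":[0,0,-0.0642],"claw":0},{"dp":[-0.1436,0.0226,0.003],"angular":[0,0,-0.0801],"claw":0},{"dp":[-0.1699,0.0356,0.003],"angular":[0,0,-0.096],"claw":0},{"dp":[-0.1948,0.0512,0.003],"angular":[0,0,-0.112],"claw":0},{"dp":[-0.2113,0.0636,0.003],"angular":[0,0,-0.1231],"claw":0},{"dp":[-0.2166,0.0637,0.003],"angular":[0,0,-0.1231],"claw":0},{"dp":[-0.2166,0.0637,0.003],"angular":[0,0,-0.1231],"claw":0}]'

```text
t: 28.33
tool_pos: [522.0, 205.7, 189.5]
tool_rot: [3.132, -0.025, 1.621]
ft_force: [4.4, 35.4, -11.8]
gripper_width: 0.7
grasp_force: 17.3
```

Run:
```python
from h import *
s=env.state(); print(s['tool_pos'],s['tool_rot'],s['ft_force'])
for d in (8,6): print(hk(1.57,117,d,189))
C,im=pic('wrist'); cv2.imwrite('pics/k3.png',im)
hsv=cv2.cvtColor(im,cv2.COLOR_BGR2HSV); m=cv2.inRange(hsv,(0,150,60),(8,255,255)); m[:,560:]=0
for k in cv2.findContours(m,0,1)[0]:
    if cv2.contourArea(k)>300:
        print(cv2.minAreaRect(k),cv2.boundingRect(k))
        vx,vy,x,y=cv2.fitLine(k,cv2.DIST_HUBER,0,.01,.01).ravel(); P=unproj(C,[[x-50*vx,y-50*vy],[x+50*vx,y+50*vy]],200); print(P.round(1).tolist(),np.arctan2(*(P[0]-P[1])[[1,0]]))
```

```text
[522.02765393 205.71016727 189.53646117] [ 3.13221754 -0.02544493  1.62130234] [  4.4439423   35.39164251 -11.84032168]
([np.float64(520.7697677739643), np.float64(184.6737441972727), 189], 1.612)
([np.float64(520.8521518046089), np.float64(182.6754416997777), 189], 1.612)
((511.3314514160156, 458.4219665527344), (82.15161895751953, 38.82100296020508), 1.2188751697540283) (470, 439, 83, 40)
[[593.8, 126.5, 200.0], [643.7, 127.4, 200.0]] -3.123039164407844
((452.282958984375, 349.8338928222656), (203.3426513671875, 31.140710830688477), 6.458815574645996) (353, 323, 201, 52)
[[545.9, 201.7, 200.0], [591.6, 193.2, 200.0]] 2.9589424483137807
```

>>> servo_tool --series '[{"dp":[0.02,0,0],"angular":[0,0,0],"claw":0},{"dp":[0.035,0,0],"angular":[0,0,0],"claw":0},{"dp":[0.035,0,0],"angular":[0,0,0],"claw":0},{"dp":[0.035,0,0],"angular":[0,0,0],"claw":0}]'

```text
t: 28.72
tool_pos: [521.0, 206.5, 189.1]
tool_rot: [3.137, -0.008, 1.615]
ft_force: [2.2, 10.2, -2.4]
gripper_width: 0.4
grasp_force: 5.2
```

Run:
```python
from h import *
s=env.state(); print(s['tool_pos'],s['tool_rot'],s['ft_force'],s['tau'].round(1))
C,im=pic('wrist'); T,it=pic('top'); cv2.imwrite('pics/k4.png',im)
a=im[150:480]; b=cv2.resize(it[150:300,150:350],(440,330),interpolation=cv2.INTER_CUBIC)
cv2.imwrite('pics/k4c.png',cv2.resize(np.hstack([cv2.resize(a,None,fx=.75,fy=1),b])[:,:],(800,300)))
cv2.imwrite('pics/k4c.png',np.hstack([cv2.resize(a,(480,330))[:,100:],cv2.resize(b,(420,330))]))
```

```text
[521.04426308 206.46578832 189.08898805] [ 3.13748657 -0.00764335  1.6154018 ] [ 2.2225667  10.18481635 -2.44874969] [  4.6 -47.5   6.1 -12.2   2.2   2.1   0.1]
```

View pics/k4c.png

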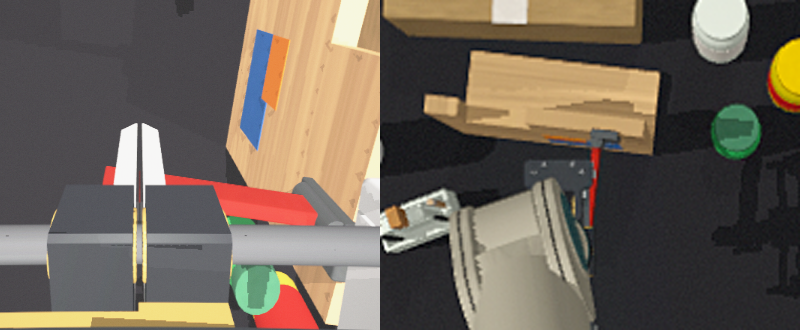

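The picture shows the hook standing straight out. The board itself is yawed by about -0.08 to -0.1, so the folded hook was slightly ajar at the start. The 35 N reaction means it is at its end stop. I'll retreat and measure the hook and caddy.

>>> servo_tool --series '[{"dp":[0.08,0,0],"angular":[0,0,0],"claw":0},{"dp":[0.11,0,-0.1],"angular":[0,0,0],"claw":0},{"dp":[0.11,0,-0.2],"angular":[0,0,0],"claw":0},{"dp":[0.11,0,-0.3],"angular":[0,0,0.03],"claw":0.3},{"dp":[0.11,0,-0.35],"angular":[0,0,0.06],"claw":0.5},{"dp":[0.11,0.06,-0.35],"angular":[0,0,0.196],"claw":0.8},{"dp":[0.11,0.06,-0.35],"angular":[0,0,0.196],"claw":0.8},{"dp":[0.11,0.06,-0.35],"angular":[0,0,0.196],"claw":0.8},{"dp":[0.11,0.06,-0.35],"angular":[0,0,0.196],"claw":0.8},{"dp":[0.11,0.06,-0.35],"angular":[0,0,0.196],"claw":0.8},{"dp":[0.11,0.06,-0.35],"angular":[0,0,0.196],"claw":0.8},{"dp":[0.11,0.06,-0.35],"angular":[0,0,0.196],"claw":0.8}]'

```text
t: 29.82
tool_pos: [541.2, 245.5, 328.4]
tool_rot: [-3.141, 0.001, 0.481]
ft_force: [-0.5, 0.3, 0.1]
gripper_width: 56.9
grasp_force: 0.0
```

Run:
```python
from h import *
s=env.state(); print(s['tool_pos'],s['tool_rot'],s['ft_force'])
goto([500,260,330],.384)
```

```text
[541.24497068 245.52393753 328.37590873] [-3.14082100e+00  1.31148660e-03  4.81482166e-01] [-0.50253298  0.26985071  0.10554571]
dp [-0.0746 -0.0798 -0.0039] ang [-0.0001  0.0002  0.0155]
```

>>> servo_tool --series '[{"dp":[-0.0746,-0.0798,-0.0039],"angular":[0,0,0.0155],"claw":0.7},{"dp":[-0.0746,-0.0798,-0.0039],"angular":[0,0,0.0155],"claw":0.7},{"dp":[-0.0746,-0.0798,-0.0039],"angular":[0,0,0.0155],"claw":0.7},{"dp":[-0.0746,-0.0798,-0.0039],"angular":[0,0,0.0155],"claw":0.7},{"dp":[-0.0746,-0.0798,-0.0039],"angular":[0,0,0.0155],"claw":0.7},{"dp":[-0.0746,-0.0798,-0.0039],"angular":[0,0,0.0155],"claw":0.7}]'

```text
t: 30.32
tool_pos: [500.7, 258.6, 329.9]
tool_rot: [-3.141, 0.001, 0.391]
ft_force: [-0.7, -0.9, -0.5]
gripper_width: 65.6
grasp_force: 0.0
```

Run:
```python
from h import *
import pickle
s=env.state(); C,im=pic('wrist'); print(s['tool_pos'],s['tool_rot'])
pickle.dump(C,open('c1.pkl','wb')); cv2.imwrite('pics/c1.png',im); print('cam',-C[2].T@C[3])
hsv=cv2.cvtColor(im,cv2.COLOR_BGR2HSV); m=cv2.inRange(hsv,(0,150,60),(8,255,255))
for k in cv2.findContours(m,0,1)[0]:
    if cv2.contourArea(k)>300: print('red',cv2.boundingRect(k),cv2.approxPolyDP(k,2,True).reshape(-1,2).tolist())
b=cv2.inRange(hsv,(8,80,60),(20,255,255))
for k in cv2.findContours(b,0,1)[0]:
    if cv2.contourArea(k)>200: print('br',cv2.boundingRect(k),cv2.approxPolyDP(k,2,True).reshape(-1,2).tolist()[:9])
print('exp hook',proj(C,[[638,181.5,200],[638-139,181.5+14,212]]),'exp tab',proj(C,[[552,417,152],[552,417,116]]))
```

```text
[500.67466281 258.61835267 329.91313873] [-3.14146896e+00  8.64325997e-04  3.91335194e-01]
cam [573.01604472 288.31623498 489.22750327]
red (560, 314, 37, 32) [[567, 314], [560, 328], [577, 343], [590, 344], [596, 328], [576, 315]]
red (383, 114, 99, 158) [[475, 114], [468, 114], [386, 251], [383, 257], [390, 269], [397, 271], [400, 265], [398, 258], [481, 121]]
red (602, 82, 38, 65) [[639, 82], [620, 89], [607, 103], [603, 112], [604, 133], [611, 141], [622, 146], [639, 146]]
br (209, 453, 422, 27) [[630, 479], [607, 455], [487, 453], [484, 462], [226, 461], [213, 462], [209, 474], [210, 477], [415, 475]]
br (462, 358, 34, 77) [[468, 358], [462, 366], [462, 373], [474, 374], [483, 389], [482, 413], [468, 417], [479, 432], [488, 434]]
br (143, 358, 35, 77) [[169, 358], [158, 360], [147, 384], [143, 418], [149, 434], [158, 433], [170, 418], [170, 415], [158, 415]]
br (0, 226, 27, 31) [[13, 226], [2, 229], [0, 233], [1, 242], [5, 246], [4, 254], [8, 256], [12, 255], [13, 250]]
br (167, 86, 30, 30) [[167, 88], [170, 113], [196, 114], [193, 92], [180, 86]]
br (0, 36, 13, 52) [[0, 36], [2, 87], [10, 76], [12, 63], [9, 50]]
br (271, 0, 283, 132) [[271, 0], [285, 37], [453, 131], [463, 119], [461, 108], [465, 96], [490, 86], [526, 106], [517, 118]]
exp hook [[485.5952797  108.98294849]
 [390.53988565 270.39078131]] exp tab [[171.66540685 100.17086412]
 [186.32509456 103.81836667]]
```

Run:
```python
from h import *
import pickle
C=pickle.load(open('c1.pkl','rb'))
e=unproj(C,[[481,121],[398,258]],200); d=e[1]-e[0]; print('hook edge',e.round(1).tolist(),'ang',np.arctan2(d[1],d[0]))
e=unproj(C,[[468,114],[386,251]],182); d=e[1]-e[0]; print('bottom +y edge',e.round(1).tolist(),'ang',np.arctan2(d[1],d[0]))
print('lip',unproj(C,[[391,269]],212))
t=unproj(C,[[176,100]],152)[0]; print('tab',t)
goto([t[0]-78*np.cos(.384),t[1]-78*np.sin(.384),230],.384)
```

```text
hook edge [[629.3, 180.4, 200.0], [508.1, 190.5, 200.0]] ang 3.0589252680051833
bottom +y edge [[633.6, 185.8, 182.0], [505.9, 196.9, 182.0]] ang 3.0545239495497643
lip [[500.21825063 195.66992278 212.        ]]
tab [553.57002195 413.61974257 152.        ]
dp [ 0.0757 -0.3091  0.2495] ang [-0.      0.0002  0.0012]
```

>>> servo_tool --series '[{"dp":[0.0757,-0.3091,0.1],"angular":[0,0,0],"claw":0.7},{"dp":[0.0757,-0.3091,0.2495],"angular":[0,0,0],"claw":0.7},{"dp":[0.0757,-0.3091,0.2495],"angular":[0,0,0],"claw":0.7},{"dp":[0.0757,-0.3091,0.2495],"angular":[0,0,0],"claw":0.7},{"dp":[0.0757,-0.3091,0.2495],"angular":[0,0,0],"claw":0.7},{"dp":[0.0757,-0.3091,0.2495],"angular":[0,0,0],"claw":0.7},{"dp":[0.0757,-0.3091,0.2495],"angular":[0,0,0],"claw":0.7},{"dp":[0.0757,-0.3091,0.2495],"angular":[0,0,0],"claw":0.7}]'

```text
t: 31.03
tool_pos: [482.0, 383.5, 231.3]
tool_rot: [-3.142, -0.001, 0.39]
ft_force: [0.1, -1.1, 0.3]
gripper_width: 65.8
grasp_force: 0.0
```

Run:
```python
from h import *
import pickle
s=env.state(); C,im=pic('wrist'); print(s['tool_pos'],s['tool_rot'])
pickle.dump(C,open('c2.pkl','wb')); cv2.imwrite('pics/c2.png',im); print('cam',-C[2].T@C[3])
hsv=cv2.cvtColor(im,cv2.COLOR_BGR2HSV)
b=cv2.inRange(hsv,(8,80,60),(20,255,255)); b[260:]=0
for k in cv2.findContours(b,0,1)[0]:
    if cv2.contourArea(k)>150: print('br',cv2.boundingRect(k),cv2.minAreaRect(k),unproj(C,cv2.boxPoints(cv2.minAreaRect(k)),152).round(1).tolist())
w=cv2.inRange(hsv,(0,0,110),(179,60,255)); w[270:]=0
for k in cv2.findContours(cv2.morphologyEx(w,cv2.MORPH_CLOSE,np.ones((25,25))),0,1)[0]:
    if cv2.contourArea(k)>2000: r=cv2.minAreaRect(k); print('wh',r,unproj(C,cv2.boxPoints(r),55).round(1).tolist())
```

```text
[481.98076577 383.46447071 231.3222299 ] [-3.14151777e+00 -8.14553139e-04  3.90040016e-01]
cam [554.09141216 412.9857382  390.74852145]
br (0, 18, 67, 98) ((33.0, 66.5), (97.0, 66.0), 90.0) [[544.2, 605.2, 152.0], [558.9, 571.4, 152.0], [506.6, 561.0, 152.0], [491.2, 597.3, 152.0]]
br (403, 0, 237, 163) ((546.2423095703125, 55.61156463623047), (265.89727783203125, 125.14190673828125), 29.291362762451172) [[619.9, 389.0, 152.0], [679.9, 381.5, 152.0], [673.0, 225.5, 152.0], [607.3, 219.9, 152.0]]
wh ((316.77813720703125, 136.1301727294922), (104.06362915039062, 53.262149810791016), 0.5617052912712097) [[515.3, 450.2, 55.0], [557.9, 465.2, 55.0], [591.4, 381.6, 55.0], [550.1, 363.3, 55.0]]
wh ((591.0735473632812, 23.044105529785156), (125.36546325683594, 52.821563720703125), 30.963756561279297) [[704.3, 297.1, 55.0], [738.4, 294.0, 55.0], [731.6, 190.2, 55.0], [695.9, 189.8, 55.0]]
wh ((250.5, 25.5), (51.0, 91.0), 90.0) [[616.3, 537.3, 55.0], [644.3, 470.2, 55.0], [610.2, 456.9, 55.0], [581.2, 526.4, 55.0]]
```

View pics/c2.png

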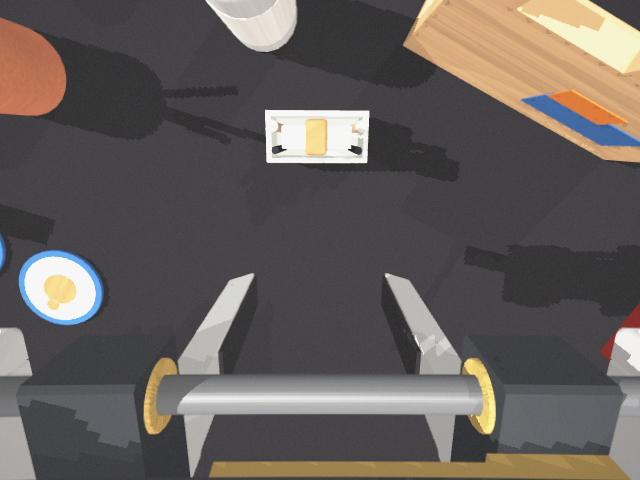

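The caddy is square to the tool: box centre at (317,136), brown tab at (316,137).

Run:
```python
from h import *
import pickle
C=pickle.load(open('c2.pkl','rb')); t=unproj(C,[[316,137]],152)[0]; print(t,unproj(C,[[316.8,136.1]],55))
goto([*t[:2],140],.388); goto([*t[:2],190],.388)
```

```text
[553.43139538 414.85582537 152.        ] [[554.13819234 415.25131657  55.        ]]
dp [ 0.195  -0.0042  0.2289] ang [-0.0001 -0.0002  0.0003]
dp [ 0.1951 -0.0043  0.1039] ang [-0.0001 -0.0002  0.0003]
```

>>> servo_tool --series '[{"dp":[0.1951,-0.0043,0.08],"angular":[0,0,0],"claw":0.7},{"dp":[0.1951,-0.0043,0.08],"angular":[0,0,0],"claw":0.7},{"dp":[0.1951,-0.0043,0.08],"angular":[0,0,0],"claw":0.7},{"dp":[0.1951,-0.0043,0.13],"angular":[0,0,0],"claw":0.7},{"dp":[0.195,-0.0042,0.19],"angular":[0,0,0],"claw":0.7},{"dp":[0.195,-0.0042,0.229],"angular":[0,0,0],"claw":0.7},{"dp":[0.195,-0.0042,0.229],"angular":[0,0,0],"claw":0.7},{"dp":[0.195,-0.0042,0.229],"angular":[0,0,0],"claw":0.7},{"dp":[0.195,-0.0042,0.229],"angular":[0,0,0],"claw":0.4},{"dp":[0.195,-0.0042,0.229],"angular":[0,0,0],"claw":0.2},{"dp":[0.195,-0.0042,0.229],"angular":[0,0,0],"claw":0},{"dp":[0.195,-0.0042,0.229],"angular":[0,0,0],"claw":0}]' --force 30

```text
t: 32.08
tool_pos: [551.8, 416.7, 139.5]
tool_rot: [-3.14, -0.0, 0.393]
ft_force: [0.5, 0.1, -0.1]
gripper_width: 42.6
grasp_force: 0.0
```

>>> servo_tool --series '[{"dp":[0,0,0],"angular":[0,0,0],"claw":0},{"dp":[0,0,0],"angular":[0,0,0],"claw":0},{"dp":[0,0,0],"angular":[0,0,0],"claw":0},{"dp":[0,0,0],"angular":[0,0,0],"claw":0},{"dp":[0,0,0],"angular":[0,0,0],"claw":0},{"dp":[0,0,0],"angular":[0,0,0],"claw":0}]'

```text
t: 32.58
tool_pos: [551.0, 416.3, 137.8]
tool_rot: [-3.141, 0.002, 0.393]
ft_force: [-0.2, -0.8, -2.3]
gripper_width: 13.8
grasp_force: 30.0
```

Holding the tab at 13.8 mm width. I'll lift, then move in front of the hook tip.

>>> servo_tool --series '[{"dp":[0,0,-0.03],"angular":[0,0,0],"claw":0},{"dp":[0,0,-0.08],"angular":[0,0,0],"claw":0},{"dp":[0,0,-0.14],"angular":[0,0,0],"claw":0},{"dp":[0,0,-0.2],"angular":[0,0,0],"claw":0},{"dp":[0,0,-0.26],"angular":[0,0,0],"claw":0},{"dp":[0,0,-0.29],"angular":[0,0,0],"claw":0},{"dp":[0,0,-0.29],"angular":[0,0,0],"claw":0},{"dp":[0,0,-0.29],"angular":[0,0,0],"claw":0}]'

```text
t: 33.25
tool_pos: [551.4, 416.4, 254.4]
tool_rot: [-3.141, 0.001, 0.393]
ft_force: [-0.2, -0.0, -3.7]
gripper_width: 13.8
grasp_force: 30.0
```

Run:
```python
from h import *
s=env.state(); print(s['tool_pos'],s['tool_rot'],s['ft_force'],s['gripper_width'],s['grasp_force'])
goto([468,197,252],-.085)
```

```text
[551.44784293 416.43708936 254.41649241] [-3.14061726e+00  1.17396753e-03  3.92936504e-01] [-0.15814729 -0.01402432 -3.66220206] 13.817742328892308 29.994344115257263
dp [-0.4028  0.4269  0.0061] ang [-0.0001  0.0002  0.0761]
```

>>> servo_tool --series '[{"dp":[-0.07,0.05,0.004],"angular":[0,0,0.01],"claw":0},{"dp":[-0.14,0.11,0.004],"angular":[0,0,0.025],"claw":0},{"dp":[-0.21,0.18,0.004],"angular":[0,0,0.04],"claw":0},{"dp":[-0.28,0.25,0.004],"angular":[0,0,0.055],"claw":0},{"dp":[-0.34,0.32,0.004],"angular":[0,0,0.07],"claw":0},{"dp":[-0.38,0.38,0.004],"angular":[0,0,0.0761],"claw":0},{"dp":[-0.4028,0.4269,0.004],"angular":[0,0,0.0761],"claw":0},{"dp":[-0.4028,0.4269,0.004],"angular":[0,0,0.0761],"claw":0},{"dp":[-0.4028,0.4269,0.004],"angular":[0,0,0.0761],"claw":0},{"dp":[-0.4028,0.4269,0.004],"angular":[0,0,0.0761],"claw":0},{"dp":[-0.4028,0.4269,0.004],"angular":[0,0,0.0761],"claw":0},{"dp":[-0.4028,0.4269,0.004],"angular":[0,0,0.0761],"claw":0}]'

```text
t: 34.25
tool_pos: [467.9, 198.2, 252.2]
tool_rot: [3.141, 0.002, -0.083]
ft_force: [0.2, 0.5, -0.8]
gripper_width: 14.0
grasp_force: 30.0
```

Run:
```python
from h import *
s=env.state(); print(s['tool_pos'],s['tool_rot'],s['ft_force'],s['gripper_width'])
goto([468,197,252],-.085); goto([557,189.4,252],-.085)
C,im=pic('side'); cv2.imwrite('pics/th.png',im)
# hook edge in this wrist view
C,im=pic('wrist'); cv2.imwrite('pics/th2.png',im)
m=cv2.inRange(cv2.cvtColor(im,cv2.COLOR_BGR2HSV),(0,150,60),(8,255,255))
for k in cv2.findContours(m,0,1)[0]:
    if cv2.contourArea(k)>150:
        print('red',cv2.boundingRect(k),cv2.approxPolyDP(k,2,True).reshape(-1,2).tolist())
print('exp hook axis px',proj(C,[[507,193.7,200],[620,184.1,200]]), 'cam',-C[2].T@C[3])
```

```text
[467.86576432 198.21355952 252.18549137] [ 3.14105248e+00  2.45339414e-03 -8.31003917e-02] [ 0.23325622  0.47907791 -0.75543517] 14.021229565650641
dp [0.0006 0.003  0.0005] ang [0.0001 0.0004 0.0003]
dp [ 2.239e-01  3.500e-03 -1.000e-04] ang [0.0001 0.0004 0.0003]
red (624, 167, 16, 30) [[625, 171], [624, 184], [626, 193], [639, 196], [639, 167]]
red (314, 0, 15, 223) [[315, 0], [316, 221], [328, 222], [328, 0]]
exp hook axis px [[320.72271746 205.5396502 ]
 [321.43140487 -20.24291326]] cam [546.12366008 191.42291145 411.52212637]
```

The hook lies within about 1 mm of the tool's centre plane, at columns 315–328. Threading along it.

>>> servo_tool --series '[{"dp":[0.03,0.003,0],"angular":[0,0,0],"claw":0},{"dp":[0.06,0.003,0],"angular":[0,0,0],"claw":0},{"dp":[0.09,0.003,0],"angular":[0,0,0],"claw":0},{"dp":[0.12,0.003,0],"angular":[0,0,0],"claw":0},{"dp":[0.15,0.003,0],"angular":[0,0,0],"claw":0},{"dp":[0.18,0.003,0],"angular":[0,0,0],"claw":0},{"dp":[0.205,0.003,0],"angular":[0,0,0],"claw":0},{"dp":[0.224,0.003,0],"angular":[0,0,0],"claw":0},{"dp":[0.224,0.003,0],"angular":[0,0,0],"claw":0},{"dp":[0.224,0.003,0],"angular":[0,0,0],"claw":0}]'

```text
t: 35.18
tool_pos: [557.0, 188.1, 252.3]
tool_rot: [3.141, 0.003, -0.085]
ft_force: [0.0, -0.5, -1.8]
gripper_width: 13.6
grasp_force: 30.0
```

>>> servo_tool --series '[{"dp":[0,0,0.015],"angular":[0,0,0],"claw":0},{"dp":[0,0,0.03],"angular":[0,0,0],"claw":0},{"dp":[0,0,0.042],"angular":[0,0,0],"claw":0},{"dp":[0,0,0.047],"angular":[0,0,0],"claw":0},{"dp":[0,0,0.047],"angular":[0,0,0],"claw":0}]'

```text
t: 35.6
tool_pos: [556.4, 188.2, 233.0]
tool_rot: [3.141, 0.003, -0.085]
ft_force: [-0.4, 0.5, -0.5]
gripper_width: 13.8
grasp_force: 30.0
```

>>> servo_tool --series '[{"dp":[0,0,0.003],"angular":[0,0,0],"claw":0},{"dp":[0,0,0.005],"angular":[0,0,0],"claw":0},{"dp":[0,0,0.005],"angular":[0,0,0],"claw":0}]'

```text
t: 35.85
tool_pos: [557.3, 188.2, 231.9]
tool_rot: [3.141, 0.001, -0.085]
ft_force: [-0.6, -0.0, -1.4]
gripper_width: 13.6
grasp_force: 30.0
```

>>> servo_tool --series '[{"dp":[0,0,0.003],"angular":[0,0,0],"claw":0},{"dp":[0,0,0.005],"angular":[0,0,0],"claw":0},{"dp":[0,0,0.005],"angular":[0,0,0],"claw":0}]'

```text
t: 36.1
tool_pos: [557.4, 188.2, 231.5]
tool_rot: [-3.141, 0.001, -0.085]
ft_force: [-2.1, -1.2, 8.4]
gripper_width: 13.7
grasp_force: 30.0
```

The bar rests on the hook with 8 N upward force. Releasing.

>>> servo_tool --series '[{"dp":[0,0,-0.004],"angular":[0,0,0],"claw":0},{"dp":[0,0,-0.004],"angular":[0,0,0],"claw":0.2},{"dp":[0,0,-0.004],"angular":[0,0,0],"claw":0.3},{"dp":[0,0,-0.004],"angular":[0,0,0],"claw":0.4},{"dp":[0,0,-0.004],"angular":[0,0,0],"claw":0.5},{"dp":[0,0,-0.004],"angular":[0,0,0],"claw":0.5},{"dp":[0,0,-0.05],"angular":[0,0,0],"claw":0.5},{"dp":[0,0,-0.12],"angular":[0,0,0],"claw":0.5},{"dp":[0,0,-0.2],"angular":[0,0,0],"claw":0.5},{"dp":[-0.1,0,-0.25],"angular":[0,0,0],"claw":0.5},{"dp":[-0.25,0,-0.25],"angular":[0,0,0],"claw":0.5},{"dp":[-0.25,0,-0.25],"angular":[0,0,0],"claw":0.5}]'

```text
t: 37.1
tool_pos: [454.7, 196.9, 330.8]
tool_rot: [-3.14, 0.003, -0.085]
ft_force: [-0.5, 0.5, -1.3]
gripper_width: 47.1
grasp_force: 0.0
```

Run:
```python
from h import *
s=env.state(); print(s['tool_pos'],s['tool_rot'],s['ft_force'],s['gripper_width'])
C,im=pic('wrist'); cv2.imwrite('pics/f1.png',im)
hsv=cv2.cvtColor(im,cv2.COLOR_BGR2HSV); b=cv2.inRange(hsv,(8,80,60),(22,255,255))
u=proj(C,[[558,189,246],[558,189,210]]); print('exp tab',u)
for k in cv2.findContours(b,0,1)[0]:
    x,y,w,h=cv2.boundingRect(k)
    if cv2.contourArea(k)>60 and abs(x+w/2-u[0][0])<60 and y<330: print((x,y,w,h))
m=cv2.inRange(hsv,(0,150,60),(8,255,255))
for k in cv2.findContours(m,0,1)[0]:
    if cv2.contourArea(k)>100: print('red',cv2.boundingRect(k))
T,it=pic('top'); cv2.imwrite('pics/f1t.png',it)
print(ring(T,it,'green',(596,-158),115))
hsv=cv2.cvtColor(it,cv2.COLOR_BGR2HSV); m=cv2.inRange(hsv,(0,150,60),(6,255,255))
for k in cv2.findContours(m,0,1)[0]:
    if cv2.contourArea(k)>60: print('red top',cv2.boundingRect(k))
print('exp lock at +40',proj(T,[472.3-.1455*40,-176.2+.989*40,55]))
S,si=pic('side'); cv2.imwrite('pics/f1s.png',si)
hsv=cv2.cvtColor(si,cv2.COLOR_BGR2HSV); b=cv2.inRange(hsv,(5,120,60),(14,255,255)); u=proj(S,[[558,189,246],[558,189,210],[558,189,94]]); print('side exp',u)
for k in cv2.findContours(b,0,1)[0]:
    x,y,w,h=cv2.boundingRect(k)
    if cv2.contourArea(k)>40 and abs(x-u[0][0])<60: print('side brown',(x,y,w,h))
```

```text
[454.72962315 196.85135156 330.75017911] [-3.14022000e+00  3.03400790e-03 -8.46665852e-02] [-0.54326185  0.47209096 -1.2869813 ] 47.06872937464215
exp tab [[317.84995254  93.68838656]
 [318.10878854  99.23157223]]
(308, 71, 23, 43)
(323, 0, 52, 37)
red (574, 152, 39, 26)
red (313, 113, 11, 72)
red (312, 0, 12, 73)
(array([ 594.8, -156. ]), 30.0, 0.341)
red top (374, 282, 10, 11)
red top (0, 269, 35, 9)
red top (244, 253, 7, 22)
red top (249, 217, 6, 26)
exp lock at +40 [[380.34911947 288.67349028]]
side exp [[292.113309   254.37537198]
 [292.79580725 266.22843494]
 [294.76606178 300.06627566]]
side brown (238, 281, 21, 23)
side brown (286, 251, 12, 18)
```

Every reading matches: tab at (319,92) against an expected (318,94), lock at (379,287) at its stop, rings unmoved. Handing in.

```bash
python3 -c "
from bench import env
print(env.finish_job())"
```

```text
the job is handed in; nothing more can be done
None
```

The orange, red and green rings are stacked on the shaft, the lock is at its far stop, the hook stands straight out, and the one caddy present (white) hangs on it by its loop; I handed the job in at about 37 s of robot time, and the hand-in returned no verdict.

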